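# Strip the filter manifold and scan its seam

## Task

Pull every filter cartridge that is in the manifold out of its snap clips and put them all in the steel tray, standing or lying. Then pull the leak probe out of its snap holder and guide its tip slowly (about 2 to 3 cm a second), lightly touching or just above the surface, along the whole dark seam on top of the manifold, from the end with the round dot to the other end. Finally push the probe back into its holder, fully home as it was, and leave the amber bottle and the flask standing.

Things in the scene. Friction and masses are not known exactly. Their poses are not given: they have to be found in the camera images.
- manifold: fixed aluminium block, 120 (its x) x 250 (its y) x 40 mm high; origin under its centre, z up. Row of four cartridge seats at x = +26, y = -90, -30, +30, +90 mm: round pockets 35 mm across, floor 28 mm above the origin; some may be empty. On each seat's -x and +x side a sprung steel tongue stands up to 66 mm above the origin. In front of them a dark seam, flush in the top: see seam_1
- tray: loose rectangular sheet-steel tray, 140 mm (its x) by 180 mm (its y), rim 45 mm high, walls and floor 3 mm thick; origin at the centre of its underside, z up, yaw varies
- holder: fixed grey block 70 x 70 x 50 mm on an 84 mm square foot; origin under its centre. A round hole 19 mm across in its top goes down to 15 mm above the origin. Sprung steel tongues on its -x and +x side, up to 77 mm above the origin, hold the probe
- holder_seat (a point): floor of the holder's hole: where the probe tip lies when the probe is fully home; 15 mm above the holder's origin. A hot plate 90 mm tall stands between holder and robot; a wall shelf 620 mm above the worktop begins 650 mm ahead of the robot base
- probe: leak probe like a thick pen, 140 mm long, 80 g, upright in the holder at the start; origin at its tip, z from tip to blunt end. Conical tip to z = 20 mm, shaft 14 mm across, bead 20 mm across at z = 47 that snaps past the tongues, collar 22 mm across at z = 62 to 68, straight grip 18 mm across from z = 68 to 140. About 8 N pulls it up and out (free after 60 mm), or pushes it back in
- probe_tip (a point): the end of the probe's tip (the probe's origin)
- seam_1 (a point): start of the Z-shaped dark seam (3 mm wide), at its round dot, on the manifold's top; in the manifold's frame x = -46, y = -105 mm, z = 40.5 mm
- seam_2 (a point): point on the seam, in the manifold's frame x = -46, y = -70 mm
- seam_3 (a point): point on the seam, in the manifold's frame x = -46, y = -35 mm
- seam_4 (a point): point on the seam, in the manifold's frame x = -46, y = 0 mm (first corner)
- seam_5 (a point): point on the seam, in the manifold's frame x = -20, y = 0 mm (second corner)
- seam_6 (a point): point on the seam, in the manifold's frame x = -20, y = 35 mm
- seam_7 (a point): point on the seam, in the manifold's frame x = -20, y = 70 mm
- seam_8 (a point): point on the seam, in the manifold's frame x = -20, y = 105 mm (the end of the seam)
- cartridge_1: filter cartridge, 110 mm tall, 120 g; origin at the centre of its underside, z up. Stem 30 mm across with a bead 38 mm across at z = 22 mm, body 44 mm across from z = 40 to 72, straight round grip 28 mm across from z = 70 to 110. At the start it stands on a seat floor in the manifold, the tongues over its bead: about 10 N pulls it straight up and out (loose after 15 mm, clear after 40). May be absent
- cartridge_1_mid (a point): point on this cartridge's axis, half way up (55 mm from the underside)
- cartridge_2: another filter cartridge, the same as cartridge_1; may be absent
- cartridge_2_mid (a point): point on this cartridge's axis, half way up (55 mm from the underside)
- cartridge_3: another filter cartridge, the same as cartridge_1; may be absent
- cartridge_3_mid (a point): point on this cartridge's axis, half way up (55 mm from the underside)
- cartridge_4: another filter cartridge, the same as cartridge_1; may be absent
- cartridge_4_mid (a point): point on this cartridge's axis, half way up (55 mm from the underside)
- amber_bottle: bystander: amber bottle, 63 mm across, 126 mm tall, standing loose; origin under its centre
- flask: bystander: conical flask, 64 mm across, 102 mm tall, standing loose; origin under its centre
There are look-alikes about, which are no part of the job. What is shaped like the cartridge_1 but purple is not meant.

How it is judged:
By the outcome, as a careful person would: the job done as asked, in the order asked, and still so for the second after the job is handed in, with the robot touching nothing.
Of cartridge_1, cartridge_2, cartridge_3, cartridge_4 only 2 to 4 are there at a start; the rules pass over those that are not, and their reading is None.
At some moment in a run one of tray may be knocked a few centimetres aside while the robot is not near it.
It also fails if it takes over 210 s, if anything falls off the work surface, if the arm or the gripper's body presses on something with over 40 N, if the wrist force passes 120 N, or if a joint passes its speed limit or range.

## Robot

A 6-joint arm with a two-finger parallel gripper is mounted at the origin on a cart in front of the work surface, level with it; the furniture and walls round the work are solid. World frame = base frame: x ahead of the robot, y to its left, z up, the work surface at z = 0. Lengths are in mm, angles in rad, forces in N, time in s.
With the tool pointing down it reaches from about 275 to 750 mm from the base axis. Payload 10.2 kg.
Tool frame: the origin (TCP) lies at the very end of the fingers, on their centre line; the grasp point (between the pads) lies 19 mm behind it; z points along the fingers, y is the direction in which the jaws open and shut (so a half turn about z gives the same grasp; the last joint's range is limited). The gripper opens to 85 mm and grips with 20 to 120 N. Pads are 22 mm wide; open, the fingers measure 114 mm over their backs; the gripper's body (76 mm by 85 mm) begins 54 mm behind the grasp point. The pads swing forward as they close: fully open they stand 13 mm farther back than shut.
Start: joints at [0.962, 0.313, 1.498, -0, 1.331, -0.223], TCP at [197.571, 486.412, 231.294] pointing down, gripper open.
Joint ranges: [-2.94, 2.94], [-0.97, 2.17], [0.19, 2.56], [-1.23, 4.37], [0.02, 3.11], [-2.88, 2.88]. Speed limits (rad/s): [2.39, 2.39, 3.01, 3.14, 3.14, 3.14].

## Interface

Orientations are given as a unit quaternion [w, x, y, z].
In Python, from rig import sensors, imaging, ctrl gives the robot as it stands.
- The arm moves only by the shell command python3 -m creep 'ROWS' [FORCE]. ROWS is JSON, a list of rows, each an object with "grip": the finger opening in mm, from 0 to 85.4; "linear": the shift along the tool's x, y, z in mm, a list of three; "rot": the turn, a rotation vector about the tool's x, y, z in rad, a list of three. A call has 1 to 12 rows; each row shifts and turns the commanded pose from where the row before left it, along the tool's axes as they then stand; what a row does not reach is not made up. A row lasts 1/12 s, in which the tool goes at most 41.7 mm and 7.16 degrees, less where a joint would pass 70% of its speed; a pose out of reach is approached as far as the arm can. A call with a gripper value outside its range is refused whole. The fingers move at their own pace and stop on an object; FORCE is the grip in N (left out, the last holds). Time passes only in rows, so rows that do not move let the fingers close. It gives the time, the measured TCP pose, the force and the opening at its end, in the units of the state.
- sensors.sense(): the state, without advancing time (a new reading comes with each control period).
- imaging.capture(name): name is "scene" or "top"; returns (picture, depth): 400x640x3 uint8, red, green, blue; 400x640 float32, mm along the optical axis (not along the pixel's ray), 0 where there is no reading.
- imaging.camera_params(name): a dict with "intrinsics" (3x3 intrinsics, pixels), "k1" (the pictures are not rectified: a ray, as slopes to the right and down, at radius r is drawn at 1 + k1 r^2 times it, then the intrinsics apply), "R" (3x3) and "t" (3): a world point X has camera coordinates R X + t. Camera axes: x right, y down, z forward; pixel columns grow to the right and rows downward; lengths in mm; the calibration is good to about 2 mm. A picture is of the moment at which its call begins. camera_params takes no time and is no camera call.
- ctrl.finish_job(): hands the job in, once; it reports no verdict.
The state is a dict: "time_s": time; "joints": joint angles; "dq": joint speeds; "tau": joint torques, N m; "eef_pos": TCP position; "ee_rot": TCP orientation; "force": force on the tool from outside, world axes, zero at the start; "wrist_torque": the same for the moment, N m; "grip_width": opening from 0.0 (shut) to 1.0 (fully open).
Only numpy, scipy, OpenCV 4.12 (cv2) and the standard library are available. Lean on these libraries where they do the work, as an engineer would, in place of code of your own. Each camera call takes 0.05 s, during which the arm holds its last target.

## Working session

There is one attempt and no reset: what is moved stays moved. The work goes in short steps, Python scripts to look and compute and a shell command to move; the robot and the scene stay as the last step left them, time stands still between calls to the robot, and variables do not carry over. Pictures are saved under pics/ and viewed, and the job is handed in when it is done.

```bash
ls; mkdir -p pics
cat > h.py <<'E'
import numpy as np, cv2, json
from rig import sensors, imaging, ctrl
E
python3 - <<'E'
from h import *
print(sensors.sense())
for n in ["scene","top"]:
    p,d=imaging.capture(n); np.save(f"{n}_d.npy",d); np.save(f"{n}_p.npy",p)
    cv2.imwrite(f"pics/{n}0.png",p[:,:,::-1]); print(n,imaging.camera_params(n))
E
```

```text
pics
{'time_s': 0.0, 'joints': array([ 9.61567050e-01,  3.13405034e-01,  1.49846053e+00,  2.75095671e-05,
        1.33099406e+00, -2.23378372e-01]), 'dq': array([-1.04583662e-03,  7.23754925e-04, -5.46867600e-04,  4.47535685e-04,
        3.35661315e-05,  2.92408033e-03]), 'tau': array([ 8.42413465e-04, -4.12266541e+01, -2.59740239e+01, -1.33097215e-04,
        4.15167669e-03,  6.75938665e-07]), 'eef_pos': array([197.4217625 , 486.18141173, 230.74925846]), 'ee_rot': array([-2.68388087e-04,  1.91734066e-01,  9.81446711e-01, -5.73975795e-04]), 'force': array([ 0.25556315, -0.76307403, -0.11887737]), 'wrist_torque': array([0.04419813, 0.02919051, 0.03437042]), 'grip_width': 1.0015920560021585}
scene {'intrinsics': array([[517.82458671,   0.        , 314.9712604 ],
       [  0.        , 517.82458671, 197.36822894],
       [  0.        ,   0.        ,   1.        ]]), 'k1': 0.04982043962610941, 'R': array([[-8.36472679e-01, -5.48008014e-01, -8.21293840e-04],
       [-2.76040550e-01,  4.22638618e-01, -8.63237055e-01],
       [ 4.73407934e-01, -7.21847502e-01, -5.04798091e-01]]), 't': array([ 489.32082695,  187.14696941, 1621.93280367])}
top {'intrinsics': array([[380.37654022,   0.        , 313.98547999],
       [  0.        , 380.37654022, 195.74999714],
       [  0.        ,   0.        ,   1.        ]]), 'k1': -0.024351694049142694, 'R': array([[-0.02162398, -0.99965221, -0.01509507],
       [-0.99168608,  0.02336248, -0.12654216],
       [ 0.12685081,  0.01223322, -0.99184637]]), 't': array([  73.1142589 ,  539.67570641, 1140.88377033])}
```

View pics/scene0.png

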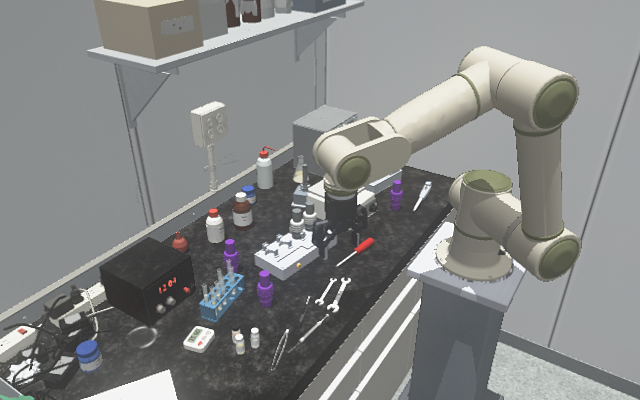

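View pics/top0.png

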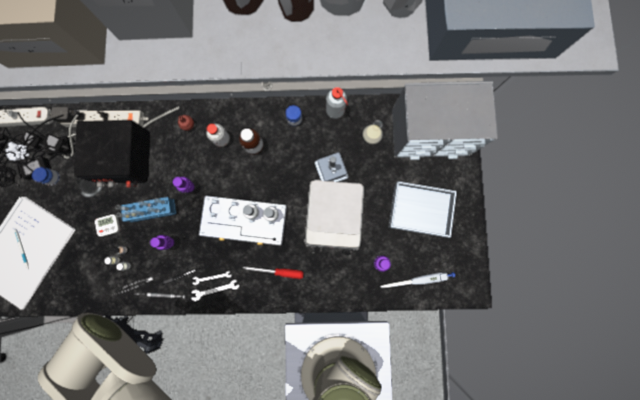

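Run:
```python
from h import *
p=np.load("top_p.npy")
cv2.imwrite("pics/c1.png",cv2.resize(p[110:260,185:305,::-1],None,fx=5,fy=4.0*1,interpolation=3)[:600] if 0 else cv2.resize(p[180:260,190:300,::-1],None,fx=6,fy=6,interpolation=3))
cv2.imwrite("pics/c2.png",cv2.resize(p[100:250,300:470,::-1],None,fx=4,fy=4,interpolation=3))
p=np.load("scene_p.npy")
cv2.imwrite("pics/c3.png",cv2.resize(p[130:290,210:410,::-1],None,fx=3.75,fy=3.75,interpolation=3))
```

```text
(no output)
```

View pics/c1.png

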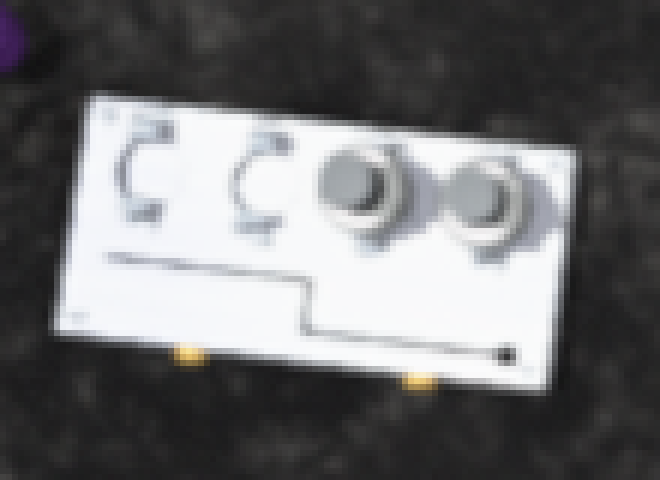

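View pics/c2.png

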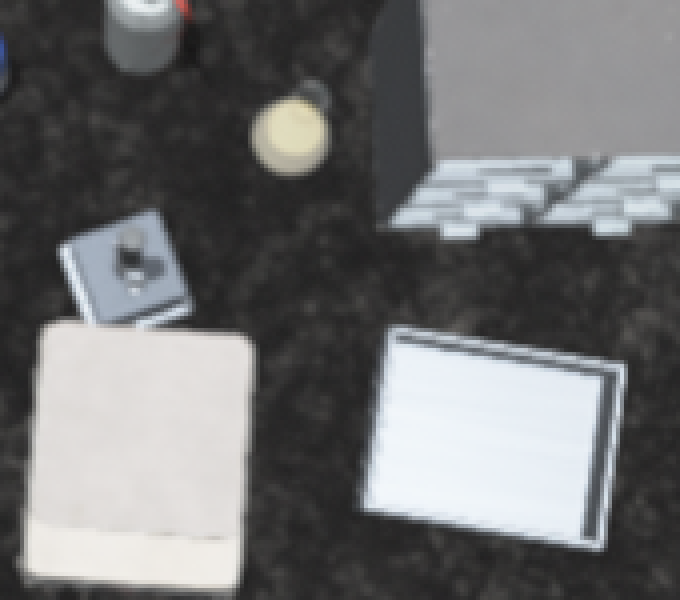

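View pics/c3.png

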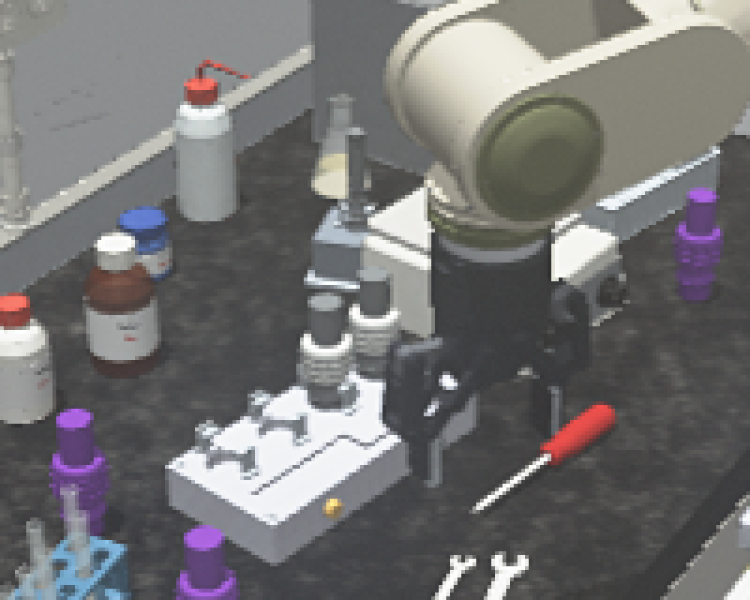

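```bash
cat >> h.py <<'E'
P={n:imaging.camera_params(n) for n in ("scene","top")}
def rays(n,uv):
    c=P[n]; uv=np.asarray(uv,float).reshape(-1,1,2)
    s=cv2.undistortPoints(uv,c["intrinsics"],np.array([c["k1"],0,0,0.])).reshape(-1,2)
    return np.c_[s,np.ones(len(s))]
def onplane(n,uv,z):
    c=P[n]; d=rays(n,uv)@c["R"]; C=-c["R"].T@c["t"]
    return C+d*((z-C[2])/d[:,2])[:,None]
def proj(n,X):
    c=P[n]; X=np.asarray(X,float).reshape(-1,3)
    return cv2.projectPoints(X,cv2.Rodrigues(c["R"])[0],c["t"],c["intrinsics"],np.array([c["k1"],0,0,0.]))[0].reshape(-1,2)
def cloud(n,d):
    c=P[n]; v,u=np.mgrid[0:400,0:640]; r=rays(n,np.c_[u.ravel(),v.ravel()])
    X=(r*d.reshape(-1,1)-c["t"])@c["R"]; X[d.ravel()<=0]=np.nan
    return X.reshape(400,640,3)
def tri(ua,ub):
    A=[];B=[]
    for n,u in (("scene",ua),("top",ub)):
        c=P[n]; d=(rays(n,u)@c["R"])[0]; d/=np.linalg.norm(d); C=-c["R"].T@c["t"]; M=np.eye(3)-np.outer(d,d); A.append(M);B.append(M@C)
    X=np.linalg.solve(A[0]+A[1],B[0]+B[1]); return X,np.linalg.norm(A[0]@X-B[0])+np.linalg.norm(A[1]@X-B[1])
E
python3 - <<'E'
from h import *
d=np.load("top_d.npy");p=np.load("top_p.npy");X=cloud("top",d)
def box(name,r,z0,z1):
    a,b,c,e=r; Q=X[a:b,c:e].reshape(-1,3); Q=Q[(Q[:,2]>z0)&(Q[:,2]<z1)]
    R=cv2.minAreaRect(Q[:,:2].astype(np.float32)); print(name,len(Q),R,np.nanmedian(Q[:,2])); print(cv2.boxPoints(R).round(1).tolist())
box("manifold",(185,255,190,295),34,48)
box("holder",(145,185,305,352),44,58)
box("tray rim",(175,245,380,465),36,55)
box("hot",(175,255,300,370),80,100)
g=p.astype(int).min(2)
for nm,(a,b,c,e),z,th in (("man",(185,255,190,295),40,150),("tray",(175,245,380,465),45,110)):
    m=(g[a:b,c:e]>th).astype(np.uint8); cs=cv2.findContours(m,0,2)[0]; k=max(cs,key=cv2.contourArea)
    q=onplane("top",(k.reshape(-1,2)+[c,a]).astype(float),z); print(nm,cv2.minAreaRect(q[:,:2].astype(np.float32)))
# check: crop corners, seam
f=lambda uv,o,s:np.array([[o[0]+(u+.5)/s-.5,o[1]+(v+.5)/s-.5] for u,v in uv])
print("mcorn",onplane("top",f([(90,97),(578,150),(550,390),(55,333)],(190,180),6),40).round(1).tolist())
print("seam 1,4,5,8",onplane("top",f([(506,354),(306,331),(308,283),(107,257)],(190,180),6),40).round(1).tolist())
print("cart tops",onplane("top",f([(338,187),(470,195)],(190,180),6),138).round(1).tolist())
print("probe top",onplane("top",f([(131,240)],(300,100),4),155).round(1).tolist())
pt=f([(357,133)],(210,130),3.75); print(pt,tri(pt,f([(131,240)],(300,100),4)))
for nm,uv,t in (("cartA",(326,301),(338,187)),("cartB",(373,274),(470,195))):
    print(nm,tri(f([uv],(210,130),3.75),f([t],(190,180),6)))
E
```

```text
manifold 2477 ((477.61865234375, 306.27252197265625), (310.989013671875, 142.89801025390625), 76.43439483642578) 40.50613714951744
[[371.70001220703125, 171.89999389648438], [510.6000061035156, 138.39999389648438], [583.5, 440.70001220703125], [444.6000061035156, 474.20001220703125]]
holder 419 ((629.7537231445312, 6.335914611816406), (70.71662902832031, 70.19367218017578), 18.716794967651367) 50.103340114891544
[[585.0, 28.200000762939453], [607.5, -38.29999923706055], [674.5, -15.600000381469727], [652.0, 50.900001525878906]]
tray rim 375 ((493.3582458496094, -271.2301025390625), (184.1827850341797, 142.73536682128906), 78.8791275024414) 45.67277428796527
[[405.6000061035156, -347.79998779296875], [545.5999755859375, -375.3999938964844], [581.0999755859375, -194.60000610351562], [441.1000061035156, -167.10000610351562]]
hot 1882 ((481.2855224609375, 3.0505752563476562), (157.2180633544922, 187.34129333496094), 83.99076843261719) 97.48157923252202
[[379.8999938964844, -65.30000305175781], [566.2000122070312, -84.9000015258789], [582.7000122070312, 71.4000015258789], [396.3999938964844, 91.0]]
man ((470.9540100097656, 282.93572998046875), (253.03501892089844, 123.80321502685547), 82.1867446899414)
tray ((492.876953125, -270.9764099121094), (186.81863403320312, 146.09878540039062), 78.7517318725586)
mcorn [[548.5, 399.6, 40.0], [515.2, 147.7, 40.0], [393.6, 163.4, 40.0], [427.6, 415.9, 40.0]]
seam 1,4,5,8 [[412.2, 185.5, 40.0], [425.9, 287.3, 40.0], [450.3, 286.3, 40.0], [465.7, 389.7, 40.0]]
cart tops [[490.0, 252.0, 138.0], [484.8, 190.0, 138.0]]
probe top [[626.7, 5.6, 155.0]]
[[304.83333333 165.1       ]] (array([626.2332678 ,   4.87557491, 151.88511012]), np.float64(2.689093827725693))
cartA (array([489.16890077, 251.44214498, 138.74811482]), np.float64(1.6864395018546923))
cartB (array([484.08565124, 189.79410608, 135.48708529]), np.float64(2.154794340218809))
```

```bash
cat >> h.py <<'E'
def kab(A,B):
    A=np.array(A,float);B=np.array(B,float);a=A.mean(0);b=B.mean(0);H=(A-a).T@(B-b)
    th=np.arctan2(H[0,1]-H[1,0],H[0,0]+H[1,1]);c,s=np.cos(th),np.sin(th);R=np.array([[c,-s],[s,c]])
    return R,b-R@a,th
E
python3 - <<'E'
from h import *
f=lambda uv,o,s:np.array([[o[0]+(u+.5)/s-.5,o[1]+(v+.5)/s-.5] for u,v in uv])
A=[(60,125),(60,-125),(-60,-125),(-60,125),(-46,-105),(-46,0),(-20,0),(-20,105)]
B=onplane("top",f([(90,97),(578,150),(550,390),(55,333),(506,354),(306,331),(308,283),(107,257)],(190,180),6),40)[:,:2]
R,t,th=kab(A,B); print(th,np.degrees(th),t); print((np.array(A)@R.T+t-B).round(1).tolist())
for y in(-90,-30,30,90): print(y,R@[26,y]+t)
print("scene proj of corners, to overlay")
q=proj("scene",np.c_[np.array(A)@R.T+t,np.full(8,40.)]); im=np.load("scene_p.npy")[:,:,::-1].copy()
im=cv2.resize(im,None,fx=4,fy=4,interpolation=3)
for u,v in q: cv2.circle(im,(int(u*4+1.5),int(v*4+1.5)),3,(0,0,255),-1)
for y in (-90,-30):
  for z in (100,138):
    u,v=proj("scene",[*(R@[26,y]+t),z])[0]; cv2.circle(im,(int(u*4+1.5),int(v*4+1.5)),3,(0,255,0),-1)
cv2.imwrite("pics/ov.png",im[780:1160,960:1620])
im=cv2.resize(np.load("top_p.npy")[:,:,::-1].copy(),None,fx=6,fy=6,interpolation=3)
for y in (-90,-30):
  for z in (98,138):
    u,v=proj("top",[*(R@[26,y]+t),z])[0]; cv2.circle(im,(int(u*6+2.5),int(v*6+2.5)),3,(0,255,0),-1)
u,v=proj("top",[629.8,6.3,50])[0]; cv2.circle(im,(int(u*6+2.5),int(v*6+2.5)),3,(0,255,0),-1)
u,v=proj("top",[629.8,6.3,155])[0]; cv2.circle(im,(int(u*6+2.5),int(v*6+2.5)),3,(0,0,255),-1)
cv2.imwrite("pics/ov2.png",np.hstack([im[1140:1500,1300:1700],im[870:1230,1850:2150]]))
E
```

```text
-0.13305793664645094 -7.623658200560729 [471.22256842 282.21028463]
[[-1.2, -1.5], [-1.1, 2.7], [1.6, 2.9], [0.8, -1.8], [-0.5, -1.2], [-0.3, 1.0], [1.1, -1.4], [-0.4, -0.7]]
-90 [485.05284053 189.55650126]
-30 [493.01278044 249.02615198]
30 [500.97272036 308.4958027 ]
90 [508.93266027 367.96545341]
scene proj of corners, to overlay
```

View pics/ov.png

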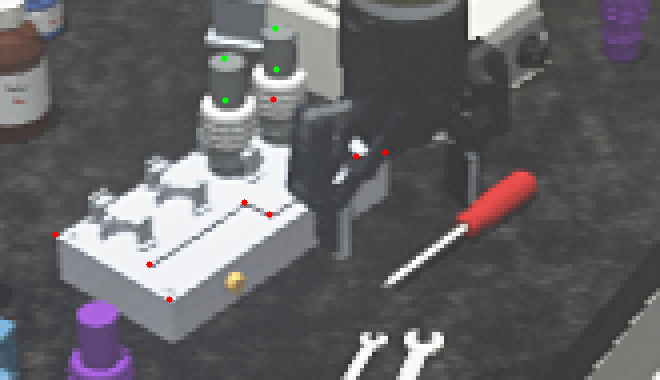

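View pics/ov2.png

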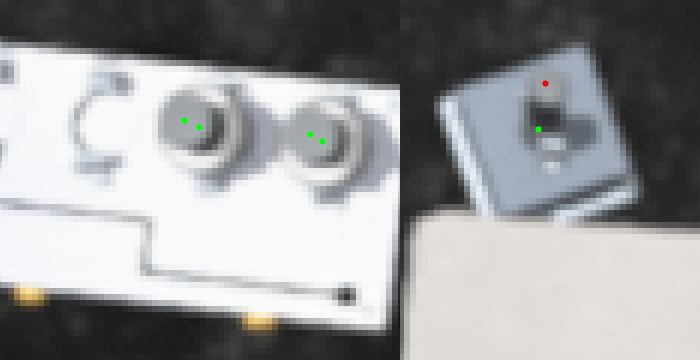

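```bash
cat >> h.py <<'E'
TH=-0.13306; MT=np.array([471.22,282.21]); c_,s_=np.cos(TH),np.sin(TH); RM=np.array([[c_,-s_],[s_,c_]])
from scipy.spatial.transform import Rotation as Ro
def st(target=None):
    s=sensors.sense(); q=s["ee_rot"]; R=Ro.from_quat([q[1],q[2],q[3],q[0]]).as_matrix(); p=s["eef_pos"]
    print("t",round(s["time_s"],2),"p",p.round(1),"yaw_y",np.degrees(np.arctan2(R[1,1],R[0,1])).round(2),"z",R[:,2].round(4),"F",s["force"].round(1),"g",round(s["grip_width"]*85.4,1),"j",s["joints"].round(2))
    if target is not None: print(" tool delta to target",(R.T@(np.array(target)-p)).round(1))
    return s,R
def M(x,y,z): return np.r_[RM@[x,y]+MT,z]
E
R='{"grip":60,"linear":[0,0,0],"rot":[0,0,0.11]}'
python3 -m creep '[{"grip":60,"linear":[0,0,0],"rot":[0,0,0.11]},{"grip":60,"linear":[0,0,0],"rot":[0,0,0.11]},{"grip":60,"linear":[0,0,0],"rot":[0,0,0.11]},{"grip":60,"linear":[0,0,0],"rot":[0,0,0.11]},{"grip":60,"linear":[0,0,0],"rot":[0,0,0.11]},{"grip":60,"linear":[0,0,0],"rot":[0,0,0.11]},{"grip":60,"linear":[0,0,0],"rot":[0,0,0.11]},{"grip":60,"linear":[0,0,0],"rot":[0,0,0.11]},{"grip":60,"linear":[0,0,0],"rot":[0,0,0.11]},{"grip":60,"linear":[0,0,0],"rot":[0,0,0.11]},{"grip":60,"linear":[0,0,0],"rot":[0,0,0.11]},{"grip":60,"linear":[0,0,0],"rot":[0,0,0.11]}]' 60
python3 -c "
from h import *
st(M(26,-90,230))"
```

```text
time_s: 1.1
eef_pos: [197.5, 486.3, 231.0]
ee_rot: [0.0, 0.755, 0.656, -0.0]
force: [0.0, -0.3, 1.0]
grip_width: 0.701
t 1.1 p [197.5 486.3 231. ] yaw_y -8.05 z [-4.e-04 -6.e-04 -1.e+00] F [ 0.  -0.3  1. ] g 59.9 j [ 0.96  0.31  1.5  -0.    1.33  1.1 ]
 tool delta to target [-253.5  326.3    1. ]
```

```bash
python3 -m creep '[{"grip":50,"linear":[-21,27,0],"rot":[0,0,0]},{"grip":50,"linear":[-21,27,0],"rot":[0,0,0]},{"grip":50,"linear":[-21,27,0],"rot":[0,0,0]},{"grip":50,"linear":[-21,27,0],"rot":[0,0,0]},{"grip":50,"linear":[-21,27,0],"rot":[0,0,0]},{"grip":50,"linear":[-21,27,0],"rot":[0,0,0]},{"grip":50,"linear":[-21,27,0],"rot":[0,0,0]},{"grip":50,"linear":[-21,27,0],"rot":[0,0,0]},{"grip":50,"linear":[-21,27,0],"rot":[0,0,0]},{"grip":50,"linear":[-21,27,0],"rot":[0,0,0]},{"grip":50,"linear":[-21,27,0],"rot":[0,0,0]},{"grip":50,"linear":[-21,27,0],"rot":[0,0,-0.007]}]'
python3 -c "
from h import *
st(M(26,-90,101))
p,d=imaging.capture('scene');cv2.imwrite('pics/s1.png',cv2.resize(p[100:300,200:450,::-1],None,fx=3,fy=3))"
```

```text
time_s: 2.1
eef_pos: [485.5, 191.6, 231.1]
ee_rot: [-0.0, 0.751, 0.66, -0.0]
force: [0.6, 0.6, 0.3]
grip_width: 0.583
t 2.1 p [485.5 191.6 231.1] yaw_y -7.34 z [-6.e-04 -1.e-04 -1.e+00] F [0.6 0.6 0.3] g 49.8 j [0.15 0.31 1.51 0.   1.33 0.28]
 tool delta to target [-2.100e+00 -1.000e-01  1.301e+02]
```

View pics/s1.png

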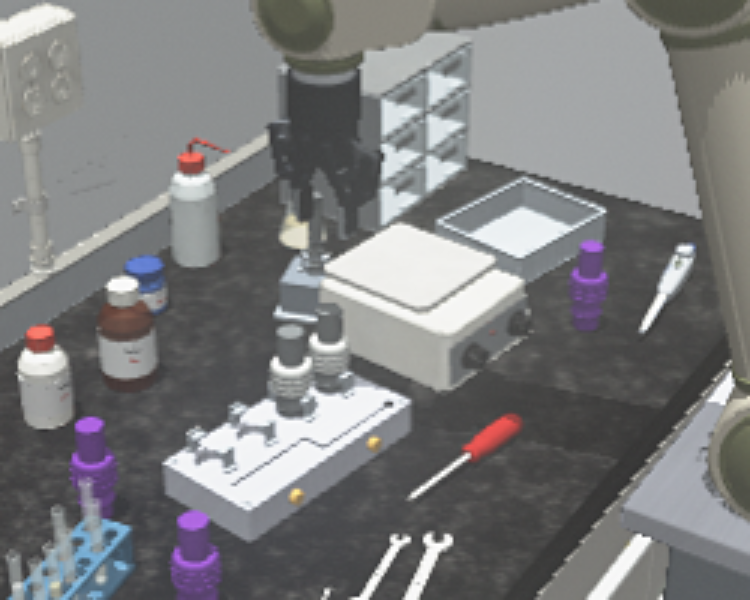

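```bash
python3 -m creep '[{"grip":50,"linear":[-2,0,0],"rot":[0,0,0.005]},{"grip":50,"linear":[0,0,15],"rot":[0,0,0]},{"grip":50,"linear":[0,0,20],"rot":[0,0,0]},{"grip":50,"linear":[0,0,20],"rot":[0,0,0]},{"grip":50,"linear":[0,0,20],"rot":[0,0,0]},{"grip":50,"linear":[0,0,20],"rot":[0,0,0]},{"grip":50,"linear":[0,0,15],"rot":[0,0,0]},{"grip":50,"linear":[0,0,10],"rot":[0,0,0]},{"grip":50,"linear":[0,0,10],"rot":[0,0,0]},{"grip":50,"linear":[0,0,0],"rot":[0,0,0]},{"grip":50,"linear":[0,0,0],"rot":[0,0,0]}]'
python3 -c "
from h import *
st(M(26,-90,101))"
python3 -m creep '[{"grip":20,"linear":[0,0,0],"rot":[0,0,0]},{"grip":20,"linear":[0,0,0],"rot":[0,0,0]},{"grip":20,"linear":[0,0,0],"rot":[0,0,0]},{"grip":20,"linear":[0,0,0],"rot":[0,0,0]},{"grip":20,"linear":[0,0,0],"rot":[0,0,0]},{"grip":20,"linear":[0,0,0],"rot":[0,0,0]},{"grip":20,"linear":[0,0,0],"rot":[0,0,0]},{"grip":20,"linear":[0,0,0],"rot":[0,0,0]}]' 70
python3 -c "
from h import *
st(M(26,-90,101))"
```

```text
time_s: 3.07
eef_pos: [484.4, 191.3, 101.5]
ee_rot: [-0.0, 0.752, 0.659, -0.0]
force: [0.1, -0.5, -0.1]
grip_width: 0.584
t 3.07 p [484.4 191.3 101.5] yaw_y -7.61 z [-0.  0. -1.] F [ 0.1 -0.5 -0.1] g 49.9 j [0.15 0.44 1.67 0.   1.02 0.28]
 tool delta to target [-1.7  0.9  0.5]
time_s: 3.73
eef_pos: [484.7, 191.3, 102.3]
ee_rot: [0.0, 0.753, 0.659, 0.001]
force: [-2.0, -0.3, 5.6]
grip_width: 0.31
t 3.73 p [484.7 191.3 102.3] yaw_y -7.62 z [ 1.1e-03  4.0e-04 -1.0e+00] F [-2.  -0.3  5.6] g 26.5 j [0.15 0.44 1.67 0.   1.02 0.28]
 tool delta to target [-1.7  0.6  1.3]
```

```bash
python3 -m creep '[{"grip":20,"linear":[0,0,-3],"rot":[0,0,0]},{"grip":20,"linear":[0,0,-3],"rot":[0,0,0]},{"grip":20,"linear":[0,0,-3],"rot":[0,0,0]},{"grip":20,"linear":[0,0,-3],"rot":[0,0,0]},{"grip":20,"linear":[0,0,-3],"rot":[0,0,0]},{"grip":20,"linear":[0,0,-3],"rot":[0,0,0]},{"grip":20,"linear":[0,0,-3],"rot":[0,0,0]},{"grip":20,"linear":[0,0,-4],"rot":[0,0,0]},{"grip":20,"linear":[0,0,-5],"rot":[0,0,0]},{"grip":20,"linear":[0,0,-5],"rot":[0,0,0]},{"grip":20,"linear":[0,0,-5],"rot":[0,0,0]},{"grip":20,"linear":[0,0,-5],"rot":[0,0,0]}]'
python3 -m creep '[{"grip":20,"linear":[0,0,-10],"rot":[0,0,0]},{"grip":20,"linear":[0,0,-15],"rot":[0,0,0]},{"grip":20,"linear":[0,0,-15],"rot":[0,0,0]},{"grip":20,"linear":[0,0,-15],"rot":[0,0,0]},{"grip":20,"linear":[0,0,-15],"rot":[0,0,0]},{"grip":20,"linear":[0,0,-10],"rot":[0,0,0]},{"grip":20,"linear":[0,0,-5],"rot":[0,0,0]},{"grip":20,"linear":[0,0,0],"rot":[0,0,0]}]'
python3 -c "
from h import *
st()
for n in ('scene','top'):
  p,d=imaging.capture(n);np.save(n+'_p.npy',p);np.save(n+'_d.npy',d);cv2.imwrite('pics/%s2.png'%n,p[:,:,::-1])"
```

```text
time_s: 4.73
eef_pos: [484.6, 191.1, 147.0]
ee_rot: [0.0, 0.753, 0.659, 0.0]
force: [-0.2, 0.4, -1.4]
grip_width: 0.311
time_s: 5.4
eef_pos: [484.8, 191.2, 232.4]
ee_rot: [0.001, 0.753, 0.659, 0.001]
force: [-0.7, 0.7, -0.5]
grip_width: 0.306
t 5.4 p [484.8 191.2 232.4] yaw_y -7.62 z [ 1.8e-03  2.0e-04 -1.0e+00] F [-0.7  0.7 -0.5] g 26.1 j [ 0.15  0.3   1.51 -0.    1.33  0.28]
```

View pics/scene2.png

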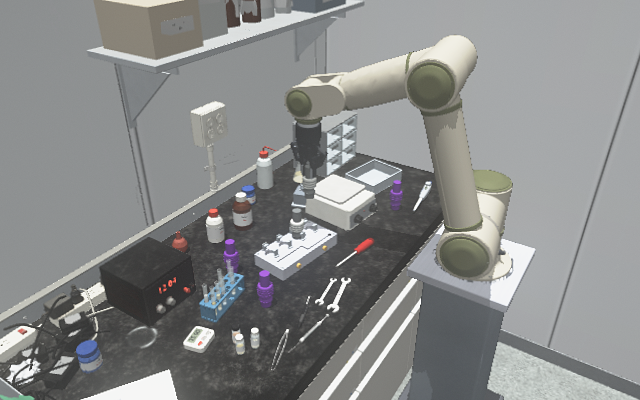

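View pics/top2.png

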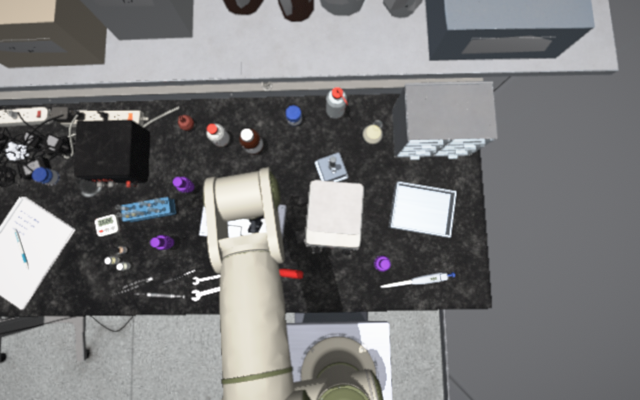

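```bash
cat >> h.py <<'E'
def tray():
    p,d=imaging.capture("top"); X=cloud("top",d)[150:280,365:500].reshape(-1,3)
    Q=X[(X[:,2]>38)&(X[:,2]<52)]
    # keep largest cluster by grid
    R=cv2.minAreaRect(Q[:,:2].astype(np.float32)); print("tray",len(Q),R); return p,d,R
E
python3 -c "
from h import *
p,d,R=tray()
st([485,-310,232])"
```

```text
tray 430 ((493.9697265625, -270.957763671875), (230.7957763671875, 410.1425476074219), 76.03230285644531)
t 5.55 p [484.1 191.  230.5] yaw_y -7.62 z [-1.5e-03 -3.0e-04 -1.0e+00] F [-0.7  0.9 -1.4] g 26.2 j [ 0.15  0.3   1.51 -0.    1.33  0.28]
 tool delta to target [-496.5   67.3   -1.3]
```

```bash
python3 -m creep '[{"grip":20,"linear":[-10,1,0],"rot":[0,0,0]},{"grip":20,"linear":[-20,3,0],"rot":[0,0,0]},{"grip":20,"linear":[-25,3,0],"rot":[0,0,0]},{"grip":20,"linear":[-25,3,0],"rot":[0,0,0]},{"grip":20,"linear":[-25,3,0],"rot":[0,0,0]},{"grip":20,"linear":[-25,3,0],"rot":[0,0,0]},{"grip":20,"linear":[-25,4,0],"rot":[0,0,0]},{"grip":20,"linear":[-25,4,0],"rot":[0,0,0]},{"grip":20,"linear":[-25,4,0],"rot":[0,0,0]},{"grip":20,"linear":[-25,4,0],"rot":[0,0,0]},{"grip":20,"linear":[-25,4,0],"rot":[0,0,0]},{"grip":20,"linear":[-25,4,0],"rot":[0,0,0]}]'
python3 -m creep '[{"grip":20,"linear":[-25,3,0],"rot":[0,0,0]},{"grip":20,"linear":[-25,3,0],"rot":[0,0,0]},{"grip":20,"linear":[-25,3,0],"rot":[0,0,0]},{"grip":20,"linear":[-25,3,0],"rot":[0,0,0]},{"grip":20,"linear":[-25,3,0],"rot":[0,0,0]},{"grip":20,"linear":[-25,3,0],"rot":[0,0,0]},{"grip":20,"linear":[-25,3,0],"rot":[0,0,0]},{"grip":20,"linear":[-25,3,0],"rot":[0,0,0]},{"grip":20,"linear":[-20,3,0],"rot":[0,0,0]},{"grip":20,"linear":[-16,0,0],"rot":[0,0,0]},{"grip":20,"linear":[-5,0,0],"rot":[0,0,0]},{"grip":20,"linear":[0,0,0],"rot":[0,0,0]}]'
python3 -c "
from h import *
p,d,R=tray()
st([485,-310,79]); cv2.imwrite('pics/t3.png',cv2.resize(p[90:290,300:520,::-1],None,fx=3,fy=3)); p,d=imaging.capture('scene'); cv2.imwrite('pics/s3.png',cv2.resize(p[100:260,240:440,::-1],None,fx=4,fy=4))"
```

```text
time_s: 6.55
eef_pos: [486.3, -93.5, 230.8]
ee_rot: [-0.0, 0.753, 0.658, -0.0]
force: [0.4, 0.6, -1.9]
grip_width: 0.309
time_s: 7.55
eef_pos: [481.1, -334.9, 230.7]
ee_rot: [-0.001, 0.753, 0.658, -0.0]
force: [-0.1, 0.7, -0.9]
grip_width: 0.307
tray 385 ((494.32415771484375, -271.27056884765625), (231.35531616210938, 411.2101135253906), 75.94447326660156)
t 7.6 p [ 481.5 -334.   231. ] yaw_y -7.64 z [-4.e-04  8.e-04 -1.e+00] F [-0.1  1.4 -1.5] g 26.6 j [-0.81  0.45  1.3   0.    1.39 -0.67]
 tool delta to target [ 24.1   0.4 152. ]
```

View pics/s3.png

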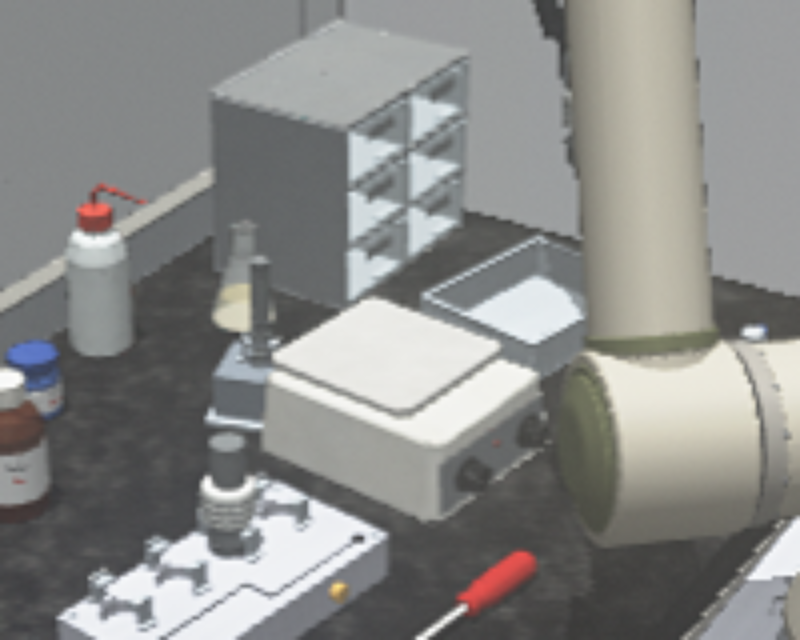

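View pics/t3.png

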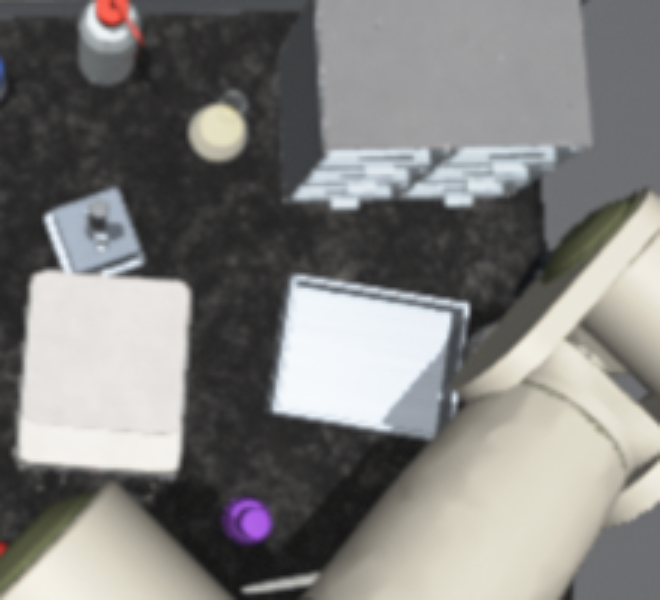

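```bash
python3 -m creep '[{"grip":20,"linear":[12,0,0],"rot":[0,0,0]},{"grip":20,"linear":[12,0,0],"rot":[0,0,0]},{"grip":20,"linear":[0,0,15],"rot":[0,0,0]},{"grip":20,"linear":[0,0,22],"rot":[0,0,0]},{"grip":20,"linear":[0,0,22],"rot":[0,0,0]},{"grip":20,"linear":[0,0,22],"rot":[0,0,0]},{"grip":20,"linear":[0,0,22],"rot":[0,0,0]},{"grip":20,"linear":[0,0,20],"rot":[0,0,0]},{"grip":20,"linear":[0,0,12],"rot":[0,0,0]},{"grip":20,"linear":[0,0,8],"rot":[0,0,0]},{"grip":20,"linear":[0,0,5],"rot":[0,0,0]},{"grip":20,"linear":[0,0,0],"rot":[0,0,0]}]'
python3 -c "
from h import *
st([485,-310,77.5])"
```

```text
time_s: 8.65
eef_pos: [485.1, -309.4, 83.0]
ee_rot: [-0.0, 0.752, 0.659, 0.0]
force: [0.2, 0.2, -1.1]
grip_width: 0.307
t 8.65 p [ 485.1 -309.4   83. ] yaw_y -7.57 z [-5.e-04  6.e-04 -1.e+00] F [ 0.2  0.2 -1.1] g 26.2 j [-0.77  0.57  1.52  0.    1.05 -0.64]
 tool delta to target [-0.6  0.   5.5]
```

```bash
python3 -m creep '[{"grip":20,"linear":[0,0,2],"rot":[0,0,0]},{"grip":20,"linear":[0,0,1],"rot":[0,0,0]},{"grip":20,"linear":[0,0,1],"rot":[0,0,0]},{"grip":20,"linear":[0,0,1],"rot":[0,0,0]},{"grip":20,"linear":[0,0,0],"rot":[0,0,0]}]'
python3 -m creep '[{"grip":20,"linear":[0,0,0.5],"rot":[0,0,0]},{"grip":20,"linear":[0,0,0.5],"rot":[0,0,0]},{"grip":20,"linear":[0,0,0],"rot":[0,0,0]}]'
```

```text
time_s: 9.07
eef_pos: [485.0, -310.4, 78.4]
ee_rot: [0.0, 0.753, 0.659, -0.0]
force: [-1.1, 0.8, -0.0]
grip_width: 0.311
time_s: 9.32
eef_pos: [485.0, -310.5, 77.4]
ee_rot: [0.0, 0.753, 0.659, -0.0]
force: [0.3, -0.5, 0.5]
grip_width: 0.308
```

```bash
python3 -m creep '[{"grip":20,"linear":[0,0,0.5],"rot":[0,0,0]},{"grip":20,"linear":[0,0,0.5],"rot":[0,0,0]},{"grip":20,"linear":[0,0,0],"rot":[0,0,0]}]'
python3 -m creep '[{"grip":20,"linear":[0,0,0.5],"rot":[0,0,0]},{"grip":20,"linear":[0,0,0],"rot":[0,0,0]}]'
```

```text
time_s: 9.57
eef_pos: [485.1, -310.6, 77.4]
ee_rot: [0.0, 0.752, 0.659, -0.0]
force: [-2.5, 1.0, 9.2]
grip_width: 0.307
time_s: 9.73
eef_pos: [485.1, -310.8, 77.3]
ee_rot: [0.001, 0.752, 0.659, -0.0]
force: [-4.8, 1.9, 12.3]
grip_width: 0.311
```

Contact. Release and retreat.

```bash
python3 -m creep '[{"grip":20,"linear":[0,0,-0.7],"rot":[0,0,0]},{"grip":30,"linear":[0,0,0],"rot":[0,0,0]},{"grip":40,"linear":[0,0,0],"rot":[0,0,0]},{"grip":52,"linear":[0,0,0],"rot":[0,0,0]},{"grip":52,"linear":[0,0,0],"rot":[0,0,0]},{"grip":52,"linear":[0,0,-8],"rot":[0,0,0]},{"grip":52,"linear":[0,0,-15],"rot":[0,0,0]},{"grip":52,"linear":[0,0,-25],"rot":[0,0,0]},{"grip":52,"linear":[0,0,-30],"rot":[0,0,0]},{"grip":52,"linear":[0,0,-30],"rot":[0,0,0]},{"grip":52,"linear":[0,0,-30],"rot":[0,0,0]},{"grip":52,"linear":[0,0,-15],"rot":[0,0,0]}]'
python3 -c "
from h import *
st(M(26,-30,230)); p,d=imaging.capture('scene'); cv2.imwrite('pics/s4.png',cv2.resize(p[100:260,240:440,::-1],None,fx=4,fy=4))"
```

```text
time_s: 10.73
eef_pos: [485.5, -310.9, 234.0]
ee_rot: [0.003, 0.752, 0.659, 0.0]
force: [-0.0, 0.2, -0.6]
grip_width: 0.608
t 10.73 p [ 485.5 -310.9  234. ] yaw_y -7.61 z [ 0.0039 -0.0039 -1.    ] F [-0.   0.2 -0.6] g 51.9 j [-0.77  0.42  1.34 -0.    1.38 -0.64]
 tool delta to target [556.  -66.8   1.9]
```

View pics/s4.png

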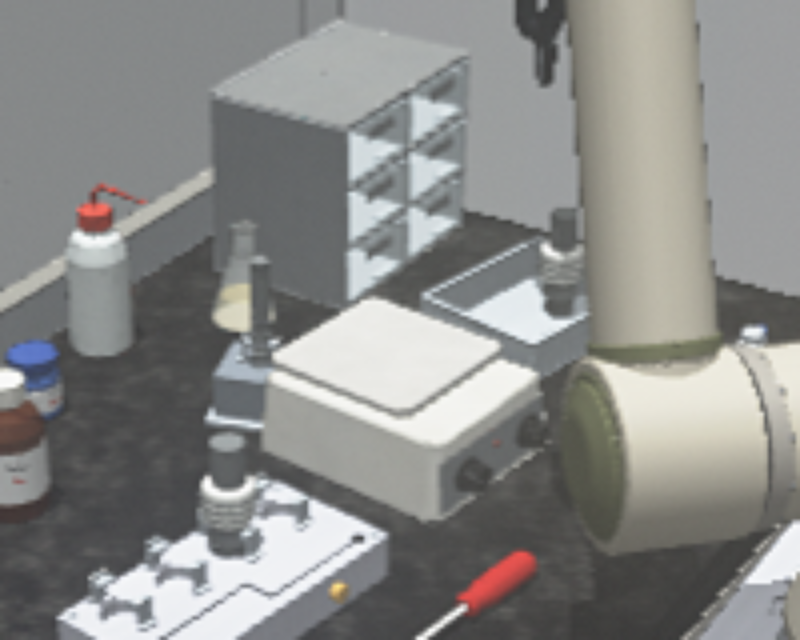

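```bash
python3 -m creep '[{"grip":50,"linear":[24,-3,0],"rot":[0,0,0]},{"grip":50,"linear":[24,-3,0],"rot":[0,0,0]},{"grip":50,"linear":[24,-3,0],"rot":[0,0,0]},{"grip":50,"linear":[24,-3,0],"rot":[0,0,0]},{"grip":50,"linear":[24,-3,0],"rot":[0,0,0]},{"grip":50,"linear":[24,-3,0],"rot":[0,0,0]},{"grip":50,"linear":[24,-3,0],"rot":[0,0,0]},{"grip":50,"linear":[24,-3,0],"rot":[0,0,0]},{"grip":50,"linear":[24,-3,0],"rot":[0,0,0]},{"grip":50,"linear":[24,-3,0],"rot":[0,0,0]},{"grip":50,"linear":[24,-3,0],"rot":[0,0,0]},{"grip":50,"linear":[24,-3,0],"rot":[0,0,0]}]'
python3 -m creep '[{"grip":50,"linear":[24,-3,0],"rot":[0,0,0]},{"grip":50,"linear":[24,-3,0],"rot":[0,0,0]},{"grip":50,"linear":[24,-3,0],"rot":[0,0,0]},{"grip":50,"linear":[24,-3,0],"rot":[0,0,0]},{"grip":50,"linear":[24,-3,0],"rot":[0,0,0]},{"grip":50,"linear":[24,-3,0],"rot":[0,0,0]},{"grip":50,"linear":[24,-3,0],"rot":[0,0,0]},{"grip":50,"linear":[24,-3,0],"rot":[0,0,0]},{"grip":50,"linear":[24,-3,0],"rot":[0,0,0]},{"grip":50,"linear":[24,-3,0],"rot":[0,0,0]},{"grip":50,"linear":[18,0,0],"rot":[0,0,0]},{"grip":50,"linear":[9,0,0],"rot":[0,0,0]}]'
python3 -m creep '[{"grip":50,"linear":[0,0,0],"rot":[0,0,0]}]'
python3 -c "
from h import *
st(M(26,-30,101))"
```

```text
time_s: 11.78
eef_pos: [487.2, -18.9, 229.6]
ee_rot: [-0.0, 0.753, 0.659, 0.0]
force: [0.8, -0.7, 0.1]
grip_width: 0.582
time_s: 12.78
eef_pos: [492.8, 250.3, 229.5]
ee_rot: [-0.0, 0.752, 0.659, 0.0]
force: [0.4, 0.1, 0.0]
grip_width: 0.588
time_s: 12.87
eef_pos: [493.0, 249.6, 229.3]
ee_rot: [-0.0, 0.752, 0.659, -0.0]
force: [0.0, -0.2, 0.0]
grip_width: 0.589
t 12.87 p [493.  249.6 229.3] yaw_y -7.52 z [-3.e-04  1.e-04 -1.e+00] F [ 0.  -0.2  0. ] g 50.3 j [0.26 0.38 1.42 0.   1.35 0.39]
 tool delta to target [ -0.6   0.2 128.3]
```

```bash
python3 -m creep '[{"grip":50,"linear":[0,0,15],"rot":[0,0,0]},{"grip":50,"linear":[0,0,20],"rot":[0,0,0]},{"grip":50,"linear":[0,0,20],"rot":[0,0,0]},{"grip":50,"linear":[0,0,20],"rot":[0,0,0]},{"grip":50,"linear":[0,0,20],"rot":[0,0,0]},{"grip":50,"linear":[0,0,15],"rot":[0,0,0]},{"grip":50,"linear":[0,0,10],"rot":[0,0,0]},{"grip":50,"linear":[0,0,8],"rot":[0,0,0]},{"grip":50,"linear":[0,0,0],"rot":[0,0,0]},{"grip":50,"linear":[0,0,0],"rot":[0,0,0]}]'
python3 -m creep '[{"grip":20,"linear":[0,0,0],"rot":[0,0,0]},{"grip":20,"linear":[0,0,0],"rot":[0,0,0]},{"grip":20,"linear":[0,0,0],"rot":[0,0,0]},{"grip":20,"linear":[0,0,0],"rot":[0,0,0]},{"grip":20,"linear":[0,0,0],"rot":[0,0,0]},{"grip":20,"linear":[0,0,0],"rot":[0,0,0]},{"grip":20,"linear":[0,0,0],"rot":[0,0,0]},{"grip":20,"linear":[0,0,0],"rot":[0,0,0]}]' 70
python3 -c "
from h import *
st(M(26,-30,101))"
python3 -m creep '[{"grip":20,"linear":[0,0,-3],"rot":[0,0,0]},{"grip":20,"linear":[0,0,-3],"rot":[0,0,0]},{"grip":20,"linear":[0,0,-3],"rot":[0,0,0]},{"grip":20,"linear":[0,0,-3],"rot":[0,0,0]},{"grip":20,"linear":[0,0,-3],"rot":[0,0,0]},{"grip":20,"linear":[0,0,-3],"rot":[0,0,0]},{"grip":20,"linear":[0,0,-3],"rot":[0,0,0]},{"grip":20,"linear":[0,0,-4],"rot":[0,0,0]},{"grip":20,"linear":[0,0,-5],"rot":[0,0,0]},{"grip":20,"linear":[0,0,-5],"rot":[0,0,0]},{"grip":20,"linear":[0,0,-5],"rot":[0,0,0]},{"grip":20,"linear":[0,0,-5],"rot":[0,0,0]}]'
python3 -m creep '[{"grip":20,"linear":[0,0,-10],"rot":[0,0,0]},{"grip":20,"linear":[0,0,-15],"rot":[0,0,0]},{"grip":20,"linear":[0,0,-15],"rot":[0,0,0]},{"grip":20,"linear":[0,0,-15],"rot":[0,0,0]},{"grip":20,"linear":[0,0,-15],"rot":[0,0,0]},{"grip":20,"linear":[0,0,-10],"rot":[0,0,0]},{"grip":20,"linear":[0,0,-5],"rot":[0,0,0]},{"grip":20,"linear":[0,0,0],"rot":[0,0,0]}]'
python3 -c "
from h import *
p,d,R=tray()
cv2.imwrite('pics/t5.png',cv2.resize(p[90:290,300:520,::-1],None,fx=3,fy=3)); p,d=imaging.capture('scene'); cv2.imwrite('pics/s5.png',cv2.resize(p[100:260,240:440,::-1],None,fx=4,fy=4)); st()"
```

```text
time_s: 13.7
eef_pos: [493.4, 248.2, 101.9]
ee_rot: [0.0, 0.753, 0.658, 0.0]
force: [0.1, 0.4, 0.4]
grip_width: 0.589
time_s: 14.37
eef_pos: [493.2, 248.7, 102.6]
ee_rot: [0.0, 0.752, 0.659, 0.0]
force: [-2.9, 0.2, 6.1]
grip_width: 0.311
t 14.37 p [493.2 248.7 102.6] yaw_y -7.61 z [ 8.e-04  4.e-04 -1.e+00] F [-2.9  0.2  6.1] g 26.6 j [0.25 0.5  1.58 0.   1.06 0.39]
 tool delta to target [ 0.3 -0.2  1.6]
time_s: 15.37
eef_pos: [493.3, 248.5, 147.3]
ee_rot: [0.0, 0.753, 0.659, 0.0]
force: [-0.1, -0.6, -1.1]
grip_width: 0.307
time_s: 16.03
eef_pos: [493.4, 248.5, 232.6]
ee_rot: [0.0, 0.753, 0.659, 0.001]
force: [0.7, -0.7, -1.9]
grip_width: 0.309
tray 441 ((494.3515930175781, -270.92236328125), (229.8525390625, 410.5079650878906), 76.07018280029297)
t 16.13 p [492.9 248.4 230.9] yaw_y -7.62 z [-9.e-04 -2.e-04 -1.e+00] F [ 0.3  0.2 -1.1] g 26.4 j [0.25 0.37 1.41 0.   1.35 0.39]
```

View pics/s5.png

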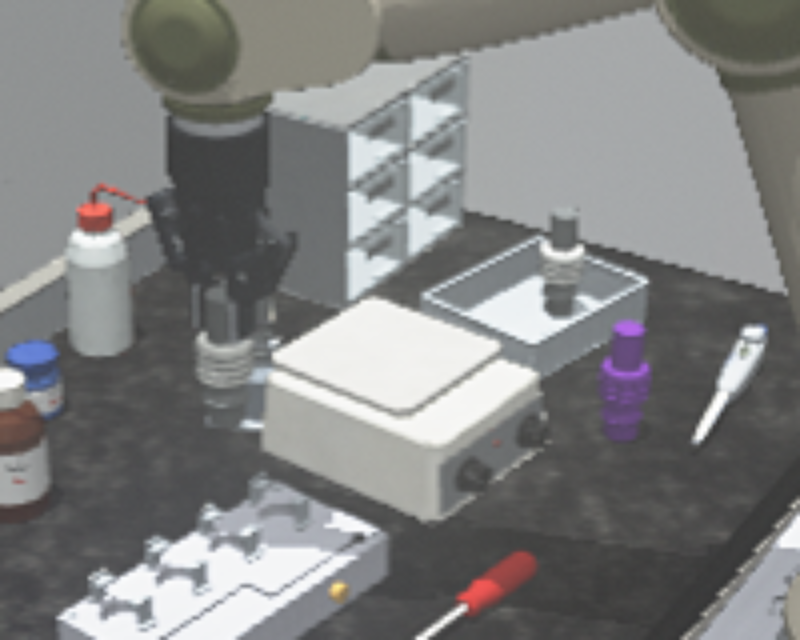

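View pics/t5.png

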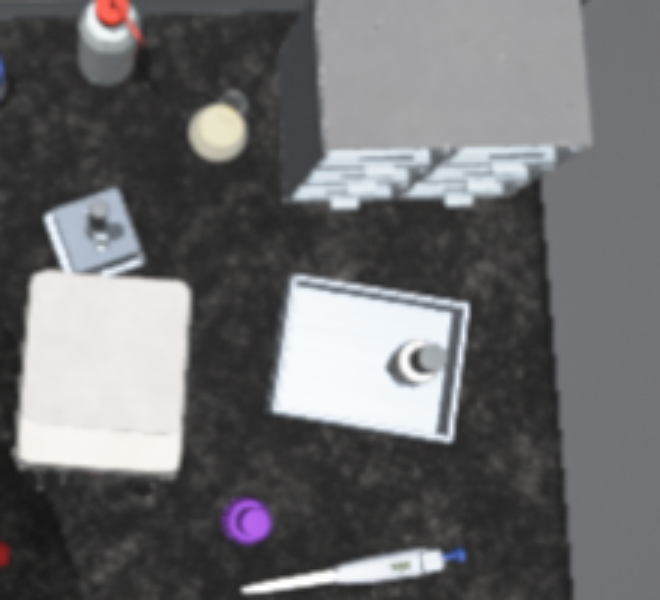

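```bash
python3 -m creep '[{"grip":20,"linear":[-24,3,0],"rot":[0,0,0]},{"grip":20,"linear":[-24,3,0],"rot":[0,0,0]},{"grip":20,"linear":[-24,3,0],"rot":[0,0,0]},{"grip":20,"linear":[-24,3,0],"rot":[0,0,0]},{"grip":20,"linear":[-24,3,0],"rot":[0,0,0]},{"grip":20,"linear":[-24,3,0],"rot":[0,0,0]},{"grip":20,"linear":[-24,3,0],"rot":[0,0,0]},{"grip":20,"linear":[-24,3,0],"rot":[0,0,0]},{"grip":20,"linear":[-24,3,0],"rot":[0,0,0]},{"grip":20,"linear":[-24,3,0],"rot":[0,0,0]},{"grip":20,"linear":[-24,3,0],"rot":[0,0,0]},{"grip":20,"linear":[-24,3,0],"rot":[0,0,0]}]'
python3 -m creep '[{"grip":20,"linear":[-24,4,0],"rot":[0,0,0]},{"grip":20,"linear":[-24,4,0],"rot":[0,0,0]},{"grip":20,"linear":[-24,4,0],"rot":[0,0,0]},{"grip":20,"linear":[-24,4,0],"rot":[0,0,0]},{"grip":20,"linear":[-24,4,0],"rot":[0,0,0]},{"grip":20,"linear":[-24,4,0],"rot":[0,0,0]},{"grip":20,"linear":[-24,4,0],"rot":[0,0,0]},{"grip":20,"linear":[-14,4,0],"rot":[0,0,0]},{"grip":20,"linear":[-5,4,0],"rot":[0,0,0]},{"grip":20,"linear":[0,0,0],"rot":[0,0,0]}]'
python3 -c "
from h import *
p,d,R=tray()
cv2.imwrite('pics/t6.png',cv2.resize(p[90:290,300:520,::-1],None,fx=3,fy=3)); p,d=imaging.capture('scene'); cv2.imwrite('pics/s6.png',cv2.resize(p[100:260,240:440,::-1],None,fx=4,fy=4)); st([501,-232,78.5])"
```

```text
time_s: 17.13
eef_pos: [490.1, -42.9, 230.6]
ee_rot: [-0.001, 0.753, 0.659, -0.0]
force: [0.6, -0.5, -2.0]
grip_width: 0.308
time_s: 17.97
eef_pos: [501.8, -232.3, 230.8]
ee_rot: [-0.001, 0.753, 0.658, -0.0]
force: [0.5, -0.1, -1.1]
grip_width: 0.312
tray 196 ((494.11688232421875, -271.2858581542969), (231.56568908691406, 410.4766845703125), 76.07793426513672)
t 18.07 p [ 501.6 -230.9  231.2] yaw_y -7.58 z [-6.e-04  8.e-04 -1.e+00] F [ 0.4  0.4 -1.7] g 26.2 j [-0.64  0.37  1.41  0.    1.36 -0.51]
 tool delta to target [ -1.3  -0.4 152.7]
```

View pics/s6.png

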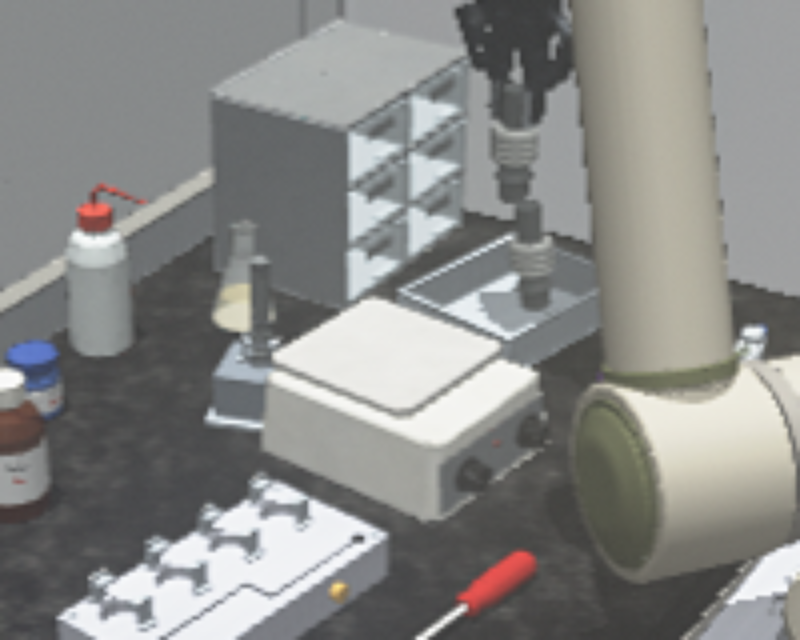

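View pics/t6.png

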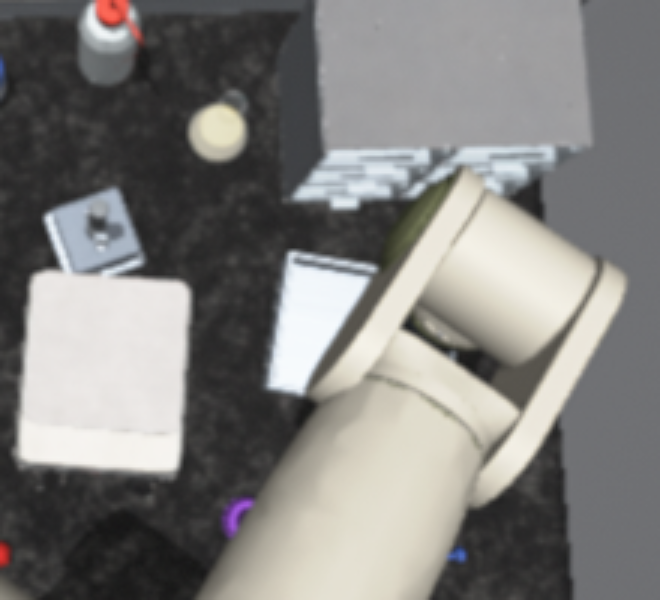

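Run:
```python
from h import *
f=lambda uv:np.array([[300+(u+.5)/3-.5,90+(v+.5)/3-.5] for u,v in uv])
for nm,uv in (("old",[(291,275),(271,413)]),("new",[(291,251),(266,390)])):
    q=onplane("top",f(uv),45)[:,:2]; e=q[0]-q[1]; yaw=np.arctan2(e[1],e[0]); R=np.array([[np.cos(yaw),-np.sin(yaw)],[np.sin(yaw),np.cos(yaw)]])
    ctr=q.mean(0)+R@[0,-90]; print(nm,q.round(1).tolist(),np.linalg.norm(e),np.degrees(yaw),ctr, "place",ctr+R@[0,40],"other",ctr+R@[0,-40])
p,d=imaging.capture("top"); X=cloud("top",d); Q=X[165:250,365:425].reshape(-1,3); Q=Q[(Q[:,2]>38)&(Q[:,2]<52)&(Q[:,1]<-100)]
print(len(Q),Q[:,0].max(),Q[:,0].min(),Q[:,1].max())
ps,_=imaging.capture("scene"); cv2.imwrite('pics/s6b.png',cv2.resize(ps[140:200,330:400,::-1],None,fx=10,fy=10,interpolation=3))
```

```text
old [[578.5, -194.2], [438.1, -167.1]] 142.98600387461116 -10.89908514057469 [ 491.32763852 -269.02806707] place [ 498.89082907 -229.74959779] other [ 483.76444797 -308.30653635]
new [[603.5, -195.4], [461.4, -163.2]] 145.66214297819096 -12.792470085035701 [ 512.54371187 -267.04713685] place [ 521.40052546 -228.03999837] other [ 503.68689828 -306.05427534]
143 601.5938212531811 459.5780200339462 -164.6557555414562
```

View pics/s6b.png

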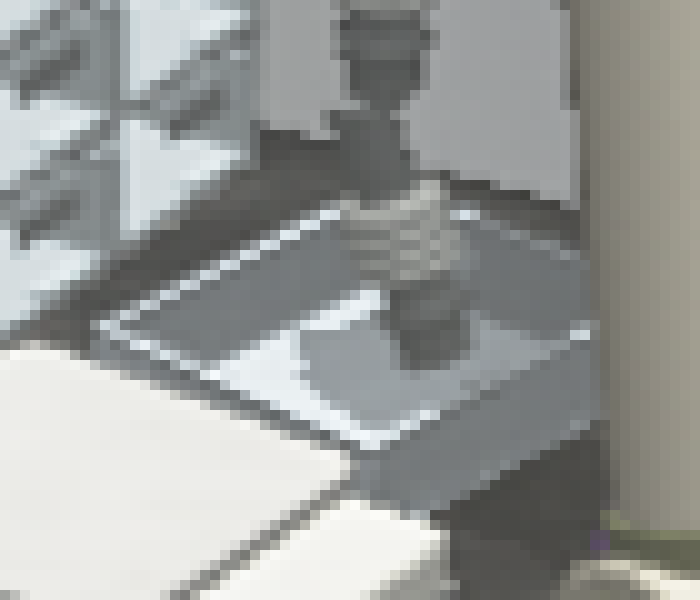

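```bash
python3 -m creep '[{"grip":20,"linear":[0,0,0],"rot":[0,0,0]},{"grip":20,"linear":[0,0,0],"rot":[0,0,0]},{"grip":20,"linear":[0,0,0],"rot":[0,0,0]},{"grip":20,"linear":[0,0,0],"rot":[0,0,0]},{"grip":20,"linear":[0,0,0],"rot":[0,0,0]},{"grip":20,"linear":[0,0,0],"rot":[0,0,0]},{"grip":20,"linear":[0,0,0],"rot":[0,0,0]},{"grip":20,"linear":[0,0,0],"rot":[0,0,0]},{"grip":20,"linear":[0,0,0],"rot":[0,0,0]},{"grip":20,"linear":[0,0,0],"rot":[0,0,0]},{"grip":20,"linear":[0,0,0],"rot":[0,0,0]},{"grip":20,"linear":[0,0,0],"rot":[0,0,0]}]'
python3 - <<'E'
from h import *
ps,_=imaging.capture("scene"); p,_=imaging.capture("top")
cv2.imwrite('pics/s6c.png',np.hstack([cv2.resize(ps[130:200,330:400,::-1],(400,400),interpolation=3),cv2.resize(p[160:240,375:455,::-1],(400,400),interpolation=3)]))
E
```

```text
time_s: 19.17
eef_pos: [501.5, -231.9, 231.5]
ee_rot: [-0.0, 0.753, 0.659, -0.0]
force: [-0.3, 0.2, -0.7]
grip_width: 0.308
```

View pics/s6c.png

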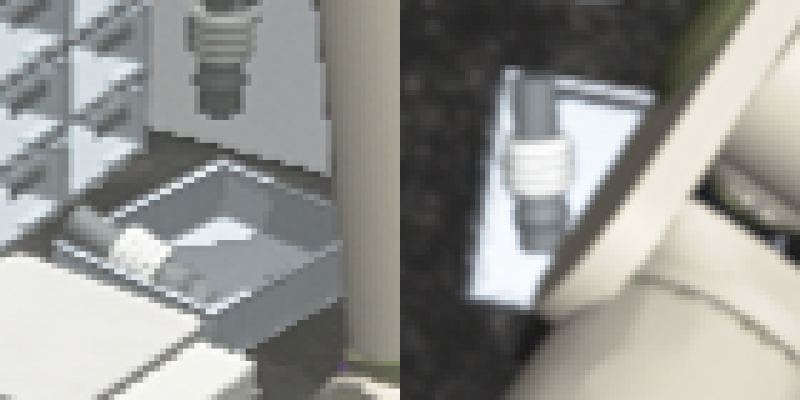

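```bash
python3 -m creep '[{"grip":20,"linear":[-12,0,0],"rot":[0,0,0]},{"grip":20,"linear":[-12,0,0],"rot":[0,0,0]},{"grip":20,"linear":[-12,0,0],"rot":[0,0,0]},{"grip":20,"linear":[-12,0,0],"rot":[0,0,0]},{"grip":20,"linear":[-12,0,0],"rot":[0,0,0]},{"grip":20,"linear":[-12,0,0],"rot":[0,0,0]},{"grip":20,"linear":[0,0,0],"rot":[0,0,0]},{"grip":20,"linear":[0,0,0],"rot":[0,0,0]},{"grip":20,"linear":[0,0,0],"rot":[0,0,0]},{"grip":20,"linear":[0,0,0],"rot":[0,0,0]},{"grip":20,"linear":[0,0,0],"rot":[0,0,0]},{"grip":20,"linear":[0,0,0],"rot":[0,0,0]}]'
python3 - <<'E'
from h import *
ps,_=imaging.capture("scene"); p,d=imaging.capture("top"); np.save("t7.npy",p); np.save("t7d.npy",d)
cv2.imwrite('pics/s7.png',np.hstack([cv2.resize(ps[130:200,330:400,::-1],(400,400),interpolation=3),cv2.resize(p[160:240,375:455,::-1],(400,400),interpolation=3)]))
X=cloud("top",d); 
for v,u in ((181,403),(192,402),(205,402)): print(u,v,X[v,u].round(1))
st()
E
```

```text
time_s: 20.27
eef_pos: [492.1, -302.8, 231.6]
ee_rot: [0.0, 0.752, 0.659, -0.0]
force: [-0.1, 0.4, -1.5]
grip_width: 0.311
403 181 [ 575.8 -209.1   65.4]
402 192 [ 543.6 -206.3   56.7]
402 205 [ 506.  -208.8   36.2]
t 20.37 p [ 492.1 -303.   231.6] yaw_y -7.59 z [ 1.e-04 -1.e-04 -1.e+00] F [ 0.3 -1.3 -2. ] g 26.2 j [-0.75  0.43  1.33  0.    1.38 -0.62]
```

View pics/s7.png

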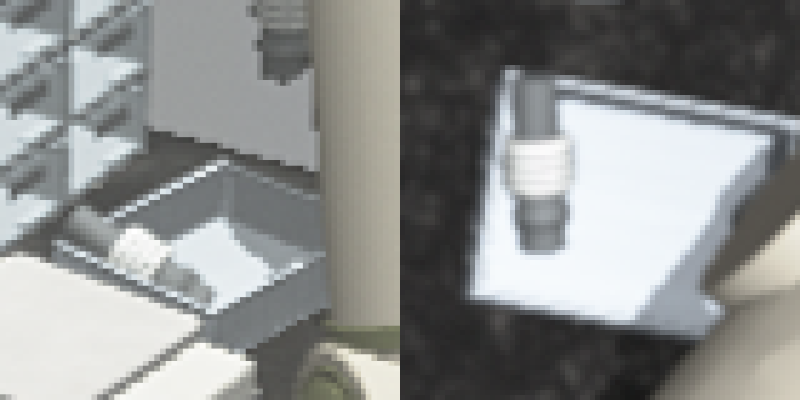

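```bash
python3 -m creep '[{"grip":20,"linear":[-8,11,0],"rot":[0,0,0]},{"grip":20,"linear":[0,0,15],"rot":[0,0,0]},{"grip":20,"linear":[0,0,22],"rot":[0,0,0]},{"grip":20,"linear":[0,0,22],"rot":[0,0,0]},{"grip":20,"linear":[0,0,22],"rot":[0,0,0]},{"grip":20,"linear":[0,0,22],"rot":[0,0,0]},{"grip":20,"linear":[0,0,20],"rot":[0,0,0]},{"grip":20,"linear":[0,0,12],"rot":[0,0,0]},{"grip":20,"linear":[0,0,8],"rot":[0,0,0]},{"grip":20,"linear":[0,0,5],"rot":[0,0,0]},{"grip":20,"linear":[0,0,3],"rot":[0,0,0]},{"grip":20,"linear":[0,0,0],"rot":[0,0,0]}]'
python3 -m creep '[{"grip":20,"linear":[0,0,0.5],"rot":[0,0,0]},{"grip":20,"linear":[0,0,0.5],"rot":[0,0,0]},{"grip":20,"linear":[0,0,0],"rot":[0,0,0]}]'
python3 -m creep '[{"grip":20,"linear":[0,0,0.5],"rot":[0,0,0]},{"grip":20,"linear":[0,0,0.5],"rot":[0,0,0]},{"grip":20,"linear":[0,0,0],"rot":[0,0,0]}]'
```

```text
time_s: 21.37
eef_pos: [501.9, -312.7, 80.6]
ee_rot: [0.0, 0.753, 0.659, -0.0]
force: [-0.6, -0.2, -0.6]
grip_width: 0.312
time_s: 21.62
eef_pos: [502.0, -312.8, 80.0]
ee_rot: [0.0, 0.753, 0.659, 0.0]
force: [0.0, 0.6, -1.3]
grip_width: 0.31
time_s: 21.87
eef_pos: [501.8, -312.6, 78.5]
ee_rot: [0.0, 0.753, 0.659, 0.0]
force: [0.8, -0.1, -2.2]
grip_width: 0.308
```

```bash
python3 -m creep '[{"grip":20,"linear":[0,0,0.5],"rot":[0,0,0]},{"grip":20,"linear":[0,0,0.5],"rot":[0,0,0]},{"grip":20,"linear":[0,0,0],"rot":[0,0,0]}]'
python3 -m creep '[{"grip":20,"linear":[0,0,0.5],"rot":[0,0,0]},{"grip":20,"linear":[0,0,0],"rot":[0,0,0]}]'
```

```text
time_s: 22.12
eef_pos: [501.8, -312.7, 77.7]
ee_rot: [0.0, 0.753, 0.659, -0.0]
force: [-1.2, 0.0, 0.8]
grip_width: 0.309
time_s: 22.28
eef_pos: [501.9, -312.8, 77.6]
ee_rot: [0.0, 0.753, 0.659, -0.0]
force: [-1.8, 0.7, 4.9]
grip_width: 0.312
```

```bash
python3 -m creep '[{"grip":30,"linear":[0,0,0],"rot":[0,0,0]},{"grip":40,"linear":[0,0,0],"rot":[0,0,0]},{"grip":52,"linear":[0,0,0],"rot":[0,0,0]},{"grip":52,"linear":[0,0,0],"rot":[0,0,0]},{"grip":52,"linear":[0,0,-8],"rot":[0,0,0]},{"grip":52,"linear":[0,0,-15],"rot":[0,0,0]},{"grip":52,"linear":[0,0,-25],"rot":[0,0,0]},{"grip":52,"linear":[0,0,-30],"rot":[0,0,0]},{"grip":52,"linear":[0,0,-30],"rot":[0,0,0]},{"grip":52,"linear":[0,0,-30],"rot":[0,0,0]},{"grip":52,"linear":[0,0,-15],"rot":[0,0,0]}]'
python3 -m creep '[{"grip":52,"linear":[30,0,0],"rot":[0,0,0]},{"grip":52,"linear":[30,-5,0],"rot":[0,0,0]},{"grip":52,"linear":[30,-5,0],"rot":[0,0,0]},{"grip":52,"linear":[30,-5,0],"rot":[0,0,0]},{"grip":52,"linear":[30,-5,0],"rot":[0,0,0]},{"grip":52,"linear":[30,-5,0],"rot":[0,0,0]},{"grip":52,"linear":[30,-5,0],"rot":[0,0,0]},{"grip":52,"linear":[20,-5,0],"rot":[0,0,0]},{"grip":52,"linear":[20,-5,0],"rot":[0,0,0]},{"grip":52,"linear":[0,0,0],"rot":[0,0,0]}]'
python3 - <<'E'
from h import *
ps,_=imaging.capture("scene"); p,d=imaging.capture("top"); np.save("t8.npy",p); np.save("t8d.npy",d)
cv2.imwrite('pics/s8.png',np.hstack([cv2.resize(ps[130:200,330:400,::-1],(400,400),interpolation=3),cv2.resize(p[160:240,385:465,::-1],(400,400),interpolation=3)]))
X=cloud("top",d)[160:240,380:470].reshape(-1,3); Q=X[(X[:,2]>39)&(X[:,2]<50)]; np.save("Q.npy",Q); print(cv2.minAreaRect(Q[:,:2].astype(np.float32)))
st()
E
```

```text
time_s: 23.2
eef_pos: [502.4, -313.1, 234.7]
ee_rot: [0.003, 0.753, 0.659, 0.0]
force: [0.6, -0.5, -0.4]
grip_width: 0.61
time_s: 24.03
eef_pos: [494.9, -56.6, 230.8]
ee_rot: [0.0, 0.752, 0.66, 0.0]
force: [0.0, -0.8, 1.3]
grip_width: 0.607
((512.3936767578125, -288.527587890625), (141.53758239746094, 143.73471069335938), 77.92145538330078)
t 24.13 p [495.4 -59.3 230.6] yaw_y -7.55 z [ 8.e-04 -5.e-04 -1.e+00] F [-0.1 -0.2 -0.2] g 51.9 j [-0.35  0.26  1.58 -0.    1.31 -0.22]
```

View pics/s8.png

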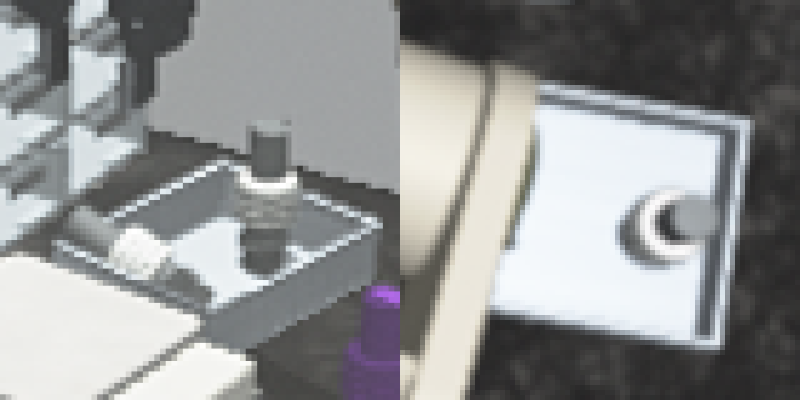

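Run:
```python
from h import *
d=np.load("t7d.npy");X=cloud("top",d)
for v in range(135,176,4): print(v,[X[v,u].round(0).tolist() for u in (398,405,430)])
print(np.array([X[v,403] for v in range(172,215,2)]).round(1).tolist())
# axis from top mask: per-row center of cartridge in cols 395..425
Q=X[168:215,392:418].reshape(-1,3); Q=Q[(Q[:,2]>20)&(Q[:,1]<-188)&(Q[:,0]<597)]
for x0 in range(480,600,10):
    q=Q[(abs(Q[:,0]-x0)<5)&(Q[:,1]>-240)]
    if len(q): print(x0,len(q),q[:,2].max().round(1),q[np.argsort(q[:,2])[-5:],1].mean().round(1),q[:,1].min().round(1),q[:,1].max().round(1))
```

```text
135 [[715.0, -198.0, 79.0], [689.0, -199.0, 167.0], [678.0, -258.0, 202.0]]
139 [[703.0, -198.0, 77.0], [678.0, -198.0, 165.0], [668.0, -258.0, 198.0]]
143 [[692.0, -198.0, 74.0], [668.0, -199.0, 160.0], [665.0, -268.0, 164.0]]
147 [[680.0, -199.0, 69.0], [665.0, -206.0, 126.0], [656.0, -270.0, 155.0]]
151 [[668.0, -198.0, 68.0], [665.0, -217.0, 79.0], [667.0, -297.0, 63.0]]
155 [[666.0, -207.0, 25.0], [665.0, -229.0, 24.0], [666.0, -310.0, 15.0]]
159 [[658.0, -211.0, 1.0], [658.0, -234.0, 0.0], [656.0, -315.0, -1.0]]
163 [[646.0, -211.0, -2.0], [645.0, -233.0, 0.0], [642.0, -313.0, 2.0]]
167 [[632.0, -210.0, 1.0], [631.0, -232.0, 2.0], [630.0, -313.0, 0.0]]
171 [[620.0, -210.0, -2.0], [618.0, -231.0, 2.0], [617.0, -312.0, -2.0]]
175 [[595.0, -196.0, 62.0], [594.0, -216.0, 67.0], [604.0, -312.0, -2.0]]
[[615.5, -225.2, 0.6], [598.6, -211.9, 57.8], [589.9, -208.2, 72.6], [584.3, -208.6, 69.7], [578.3, -208.4, 68.9], [572.7, -208.8, 65.7], [566.8, -208.9, 64.2], [562.0, -210.5, 55.5], [555.0, -208.7, 61.9], [548.5, -207.8, 64.6], [542.5, -207.5, 64.6], [537.3, -208.8, 57.7], [531.6, -209.2, 54.5], [525.7, -209.4, 52.0], [520.4, -210.6, 45.2], [514.8, -211.4, 40.1], [508.3, -210.4, 43.3], [502.8, -211.4, 37.2], [496.9, -211.7, 34.4], [491.2, -212.7, 28.8], [487.0, -218.1, 3.0], [480.4, -216.9, 6.9]]
490 11 30.0 -214.0 -222.0 -200.9
500 30 37.2 -213.3 -226.0 -198.6
510 39 44.6 -210.5 -229.9 -194.8
520 36 45.2 -210.9 -228.4 -195.6
530 46 57.6 -212.3 -230.4 -189.4
540 49 64.6 -204.4 -230.4 -188.3
550 47 66.7 -209.1 -231.4 -188.1
560 42 65.3 -204.1 -226.9 -188.0
570 34 65.9 -206.5 -221.2 -188.2
580 38 71.4 -204.8 -215.9 -188.1
590 56 73.4 -205.3 -239.4 -189.1
```

```bash
python3 -m creep '[{"grip":46,"linear":[0,0,0],"rot":[0,0,0.116]},{"grip":46,"linear":[0,0,0],"rot":[0,0,0.116]},{"grip":46,"linear":[0,0,0],"rot":[0,0,0.116]},{"grip":46,"linear":[0,0,0],"rot":[0,0,0.116]},{"grip":46,"linear":[0,0,0],"rot":[0,0,0.116]},{"grip":46,"linear":[0,0,0],"rot":[0,0,0.116]},{"grip":46,"linear":[0,0,0],"rot":[0,0,0.116]},{"grip":46,"linear":[0,0,0],"rot":[0,0,0.116]},{"grip":46,"linear":[0,0,0],"rot":[0,0,0.116]},{"grip":46,"linear":[0,0,0],"rot":[0,0,0.116]},{"grip":46,"linear":[0,0,0],"rot":[0,0,0.116]},{"grip":46,"linear":[0,0,0],"rot":[0,0,0.116]}]'
python3 -c "
from h import *
st([577,-207.5,48])"
```

```text
time_s: 25.13
eef_pos: [495.4, -60.8, 230.2]
ee_rot: [0.0, 1.0, 0.019, 0.0]
force: [-0.1, -0.5, -0.8]
grip_width: 0.535
t 25.13 p [495.4 -60.8 230.2] yaw_y -87.79 z [ 2.e-04 -3.e-04 -1.e+00] F [-0.1 -0.5 -0.8] g 45.7 j [-0.36  0.26  1.58 -0.    1.31  1.18]
 tool delta to target [ 75.8 149.7 182.2]
```

```bash
python3 -m creep '[{"grip":46,"linear":[9.5,19,0],"rot":[0,0,0]},{"grip":46,"linear":[9.5,19,0],"rot":[0,0,0]},{"grip":46,"linear":[9.5,19,0],"rot":[0,0,0]},{"grip":46,"linear":[9.5,19,0],"rot":[0,0,0]},{"grip":46,"linear":[9.5,19,0],"rot":[0,0,0]},{"grip":46,"linear":[9.5,19,0],"rot":[0,0,0]},{"grip":46,"linear":[9.5,18,0],"rot":[0,0,0]},{"grip":46,"linear":[9.5,18,20],"rot":[0,0,0]},{"grip":46,"linear":[0,0,30],"rot":[0,0,0]},{"grip":46,"linear":[0,0,30],"rot":[0,0,0]},{"grip":46,"linear":[0,0,20],"rot":[0,0,0]},{"grip":46,"linear":[0,0,0],"rot":[0,0,0]}]'
python3 -c "
from h import *
st([577,-207.5,48]); p,d=imaging.capture('scene'); cv2.imwrite('pics/s9.png',cv2.resize(p[110:210,310:410,::-1],(600,600),interpolation=3))"
```

```text
time_s: 26.13
eef_pos: [576.0, -206.3, 125.5]
ee_rot: [-0.002, 1.0, 0.022, -0.003]
force: [-0.4, -0.2, -1.0]
grip_width: 0.537
t 26.13 p [ 576.  -206.3  125.5] yaw_y -87.46 z [-0.007   0.0039 -1.    ] F [-0.4 -0.2 -1. ] g 45.9 j [-0.54  0.6   1.35 -0.    1.2   0.99]
 tool delta to target [ 1.4  1.6 77.5]
```

View pics/s9.png

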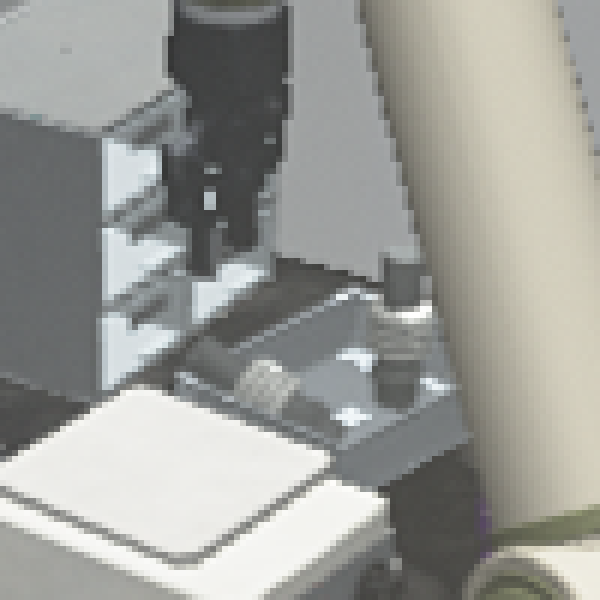

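```bash
python3 -m creep '[{"grip":46,"linear":[1,1,15],"rot":[0,0,0]},{"grip":46,"linear":[0,0,15],"rot":[0,0,0]},{"grip":46,"linear":[0,0,15],"rot":[0,0,0]},{"grip":46,"linear":[0,0,12],"rot":[0,0,0]},{"grip":46,"linear":[0,0,8],"rot":[0,0,0]},{"grip":46,"linear":[0,0,6],"rot":[0,0,0]},{"grip":46,"linear":[0,0,3],"rot":[0,0,0]},{"grip":46,"linear":[0,0,0],"rot":[0,0,0]}]'
python3 -c "
from h import *
st([577,-207.5,48])"
```

```text
time_s: 26.85
eef_pos: [579.2, -207.0, 56.1]
ee_rot: [0.0, 1.0, 0.023, 0.0]
force: [-0.5, 0.2, -0.5]
grip_width: 0.538
t 26.85 p [ 579.2 -207.    56.1] yaw_y -87.38 z [ 1.e-04 -1.e-04 -1.e+00] F [-0.5  0.2 -0.5] g 45.9 j [-0.53  0.68  1.4  -0.    1.05  0.99]
 tool delta to target [-2.2  0.4  8.1]
```

```bash
python3 -m creep '[{"grip":46,"linear":[-2,0,4],"rot":[0,0,0]},{"grip":46,"linear":[0,0,3],"rot":[0,0,0]},{"grip":46,"linear":[0,0,0],"rot":[0,0,0]},{"grip":46,"linear":[0,0,0],"rot":[0,0,0]}]'
python3 -m creep '[{"grip":20,"linear":[0,0,0],"rot":[0,0,0]},{"grip":20,"linear":[0,0,0],"rot":[0,0,0]},{"grip":20,"linear":[0,0,0],"rot":[0,0,0]},{"grip":20,"linear":[0,0,0],"rot":[0,0,0]},{"grip":20,"linear":[0,0,0],"rot":[0,0,0]},{"grip":20,"linear":[0,0,0],"rot":[0,0,0]},{"grip":20,"linear":[0,0,0],"rot":[0,0,0]}]' 40
python3 -c "
from h import *
st(); p,d=imaging.capture('scene'); cv2.imwrite('pics/s10.png',cv2.resize(p[110:210,310:410,::-1],(600,600),interpolation=3))"
```

```text
time_s: 27.18
eef_pos: [577.1, -207.0, 49.1]
ee_rot: [-0.0, 1.0, 0.023, 0.0]
force: [0.5, -0.1, 0.2]
grip_width: 0.54
time_s: 27.77
eef_pos: [577.2, -207.4, 49.3]
ee_rot: [0.0, 1.0, 0.023, 0.0]
force: [-2.9, -4.9, 4.0]
grip_width: 0.307
t 27.77 p [ 577.2 -207.4   49.3] yaw_y -87.38 z [ 4.e-04 -9.e-04 -1.e+00] F [-2.9 -4.9  4. ] g 26.2 j [-0.54  0.69  1.41 -0.    1.04  0.99]
```

View pics/s10.png

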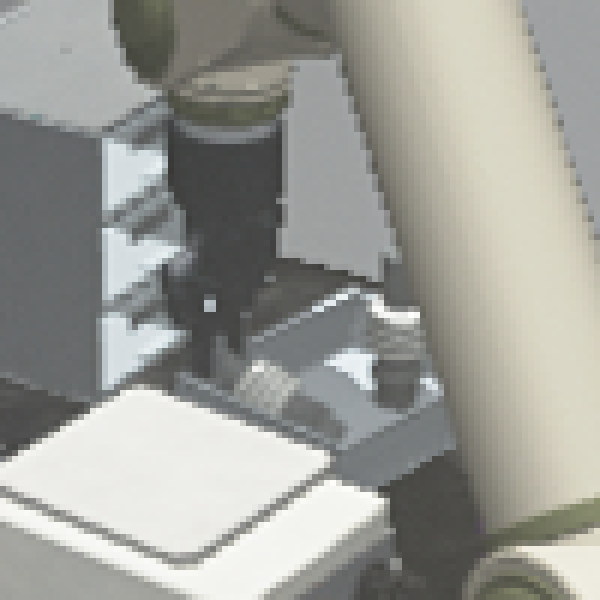

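```bash
python3 -m creep '[{"grip":20,"linear":[0,0,-3],"rot":[0,0,0]},{"grip":20,"linear":[0,0,-3],"rot":[0,0,0]},{"grip":20,"linear":[-3,3,-2],"rot":[0,0,0]},{"grip":20,"linear":[-3,4,0],"rot":[0,0,0]},{"grip":20,"linear":[-3,4,0],"rot":[0,0,0]},{"grip":20,"linear":[-3,4,0],"rot":[0,0,0]},{"grip":20,"linear":[-3,4,0],"rot":[0,0,0]},{"grip":20,"linear":[-3,4,0],"rot":[0,0,0]},{"grip":20,"linear":[0,0,0],"rot":[0,0,0]},{"grip":20,"linear":[0,0,0],"rot":[0,0,0]}]'
python3 -m creep '[{"grip":20,"linear":[0,0,4],"rot":[0,0,0]},{"grip":20,"linear":[0,0,4],"rot":[0,0,0]},{"grip":20,"linear":[0,0,3],"rot":[0,0,0]},{"grip":20,"linear":[0,0,0],"rot":[0,0,0]}]' 20
python3 -c "
from h import *
st(); p,d=imaging.capture('scene'); cv2.imwrite('pics/s11.png',cv2.resize(p[110:210,310:410,::-1],(600,600),interpolation=3))"
```

```text
time_s: 28.65
eef_pos: [560.1, -231.0, 57.0]
ee_rot: [-0.0, 1.0, 0.023, -0.0]
force: [0.2, -0.0, -0.3]
grip_width: 0.308
time_s: 28.98
eef_pos: [560.5, -230.6, 45.7]
ee_rot: [0.0, 1.0, 0.023, 0.0]
force: [1.1, -0.3, 2.3]
grip_width: 0.309
t 28.98 p [ 560.5 -230.6   45.7] yaw_y -87.35 z [ 2.e-04 -2.e-04 -1.e+00] F [ 1.1 -0.3  2.3] g 26.4 j [-0.58  0.68  1.44 -0.    1.02  0.94]
```

View pics/s11.png

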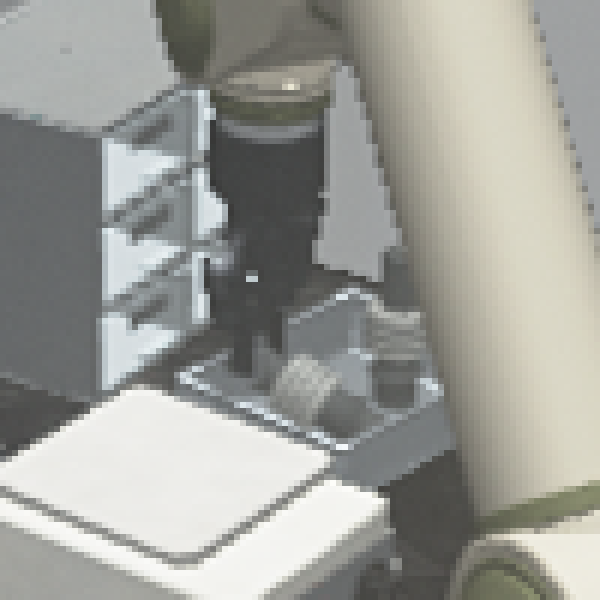

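```bash
python3 -m creep '[{"grip":20,"linear":[0,0,2],"rot":[0,0,0]},{"grip":20,"linear":[0,0,2],"rot":[0,0,0]},{"grip":20,"linear":[0,0,2],"rot":[0,0,0]},{"grip":20,"linear":[0,0,2],"rot":[0,0,0]},{"grip":20,"linear":[0,0,0],"rot":[0,0,0]}]'
python3 -m creep '[{"grip":20,"linear":[0,0,2],"rot":[0,0,0]},{"grip":20,"linear":[0,0,2],"rot":[0,0,0]},{"grip":20,"linear":[0,0,2],"rot":[0,0,0]},{"grip":20,"linear":[0,0,0],"rot":[0,0,0]}]'
```

```text
time_s: 29.45
eef_pos: [560.3, -230.7, 37.7]
ee_rot: [0.0, 1.0, 0.023, 0.0]
force: [3.1, -1.1, 4.1]
grip_width: 0.31
time_s: 29.78
eef_pos: [559.9, -230.5, 31.4]
ee_rot: [-0.0, 1.0, 0.023, -0.001]
force: [1.2, -0.5, 2.7]
grip_width: 0.311
```

```bash
python3 -m creep '[{"grip":20,"linear":[0,0,2],"rot":[0,0,0]},{"grip":20,"linear":[0,0,2],"rot":[0,0,0]},{"grip":20,"linear":[0,0,0],"rot":[0,0,0]}]'
python3 -m creep '[{"grip":20,"linear":[0,0,2],"rot":[0,0,0]},{"grip":20,"linear":[0,0,0],"rot":[0,0,0]}]'
```

```text
time_s: 30.03
eef_pos: [560.7, -230.8, 28.2]
ee_rot: [0.0, 1.0, 0.023, 0.001]
force: [3.0, -0.6, 6.7]
grip_width: 0.308
time_s: 30.2
eef_pos: [561.3, -231.0, 26.8]
ee_rot: [0.001, 1.0, 0.023, 0.001]
force: [5.7, 1.1, 8.4]
grip_width: 0.311
```

```bash
python3 -m creep '[{"grip":28,"linear":[0,0,-0.5],"rot":[0,0,0]},{"grip":30,"linear":[0,0,0],"rot":[0,0,0]},{"grip":33,"linear":[0,0,0],"rot":[0,0,0]},{"grip":37,"linear":[0,0,0],"rot":[0,0,0]},{"grip":37,"linear":[0,0,0],"rot":[0,0,0]},{"grip":37,"linear":[0,0,-5],"rot":[0,0,0]},{"grip":37,"linear":[0,0,-15],"rot":[0,0,0]},{"grip":37,"linear":[0,0,-30],"rot":[0,0,0]},{"grip":37,"linear":[0,0,-35],"rot":[0,0,0]},{"grip":37,"linear":[0,0,-35],"rot":[0,0,0]},{"grip":37,"linear":[0,0,-35],"rot":[0,0,0]},{"grip":37,"linear":[0,0,-35],"rot":[0,0,0]}]'
python3 -m creep '[{"grip":50,"linear":[-5,-25,0],"rot":[0,0,0]},{"grip":50,"linear":[-5,-25,0],"rot":[0,0,0]},{"grip":50,"linear":[-5,-25,0],"rot":[0,0,0]},{"grip":50,"linear":[-5,-25,0],"rot":[0,0,0]},{"grip":50,"linear":[-5,-25,0],"rot":[0,0,0]},{"grip":50,"linear":[-5,-25,0],"rot":[0,0,0]},{"grip":50,"linear":[-5,-25,0],"rot":[0,0,0]},{"grip":50,"linear":[-5,-25,0],"rot":[0,0,0]},{"grip":50,"linear":[-5,-25,0],"rot":[0,0,0]},{"grip":50,"linear":[-5,-25,0],"rot":[0,0,0]},{"grip":50,"linear":[0,0,0],"rot":[0,0,0]}]'
python3 - <<'E'
from h import *
ps,_=imaging.capture("scene"); p,d=imaging.capture("top"); np.save("t12d.npy",d)
cv2.imwrite('pics/s12.png',np.hstack([cv2.resize(ps[130:200,330:400,::-1],(400,400),interpolation=3),cv2.resize(p[160:240,385:465,::-1],(400,400),interpolation=3)]))
cv2.imwrite('pics/top12.png',p[:,:,::-1]); st()
E
```

```text
time_s: 31.2
eef_pos: [559.8, -230.5, 218.7]
ee_rot: [0.0, 1.0, 0.023, 0.0]
force: [0.4, -0.7, 0.1]
grip_width: 0.43
time_s: 32.12
eef_pos: [497.7, 20.0, 217.0]
ee_rot: [-0.0, 1.0, 0.025, -0.0]
force: [-0.0, 0.1, -0.5]
grip_width: 0.584
t 32.22 p [498.7  17.1 216.9] yaw_y -87.29 z [ 5.e-04 -3.e-04 -1.e+00] F [ 0.1 -1.  -0.5] g 50.0 j [-0.2   0.27  1.6  -0.    1.28  1.32]
```

View pics/s12.png

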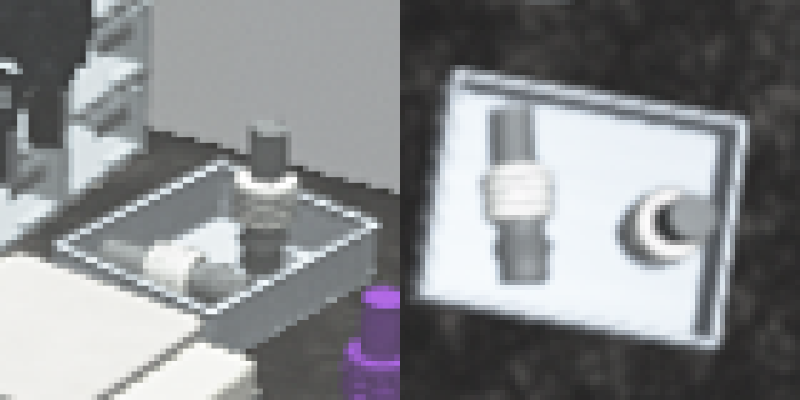

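View pics/top12.png

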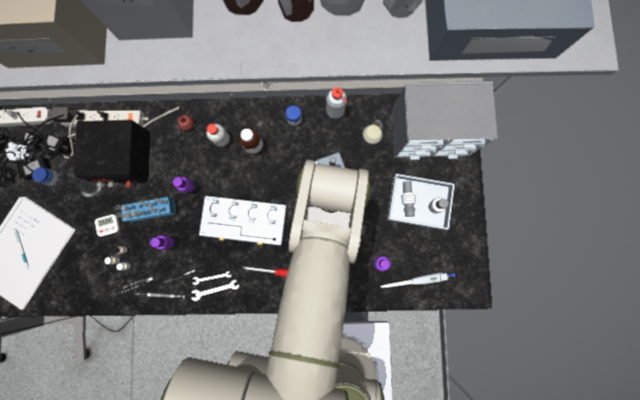

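```bash
python3 -m creep '[{"grip":50,"linear":[0,0,0],"rot":[0,0,0.09]},{"grip":50,"linear":[0,0,0],"rot":[0,0,0.09]},{"grip":50,"linear":[0,0,0],"rot":[0,0,0]}]'
python3 -c "
from h import *
st([628.2,5.5,205])"
```

```text
time_s: 32.47
eef_pos: [499.0, 15.6, 216.5]
ee_rot: [0.0, 0.998, -0.069, 0.0]
force: [-0.5, -0.2, -0.9]
grip_width: 0.587
t 32.47 p [499.   15.6 216.5] yaw_y -97.94 z [-0.e+00 -2.e-04 -1.e+00] F [-0.5 -0.2 -0.9] g 50.1 j [-0.2   0.27  1.6  -0.    1.28  1.51]
 tool delta to target [129.3  -7.8  11.5]
```

```bash
python3 -m creep '[{"grip":50,"linear":[13,-1,0],"rot":[0,0,-0.005]},{"grip":50,"linear":[13,-1,0],"rot":[0,0,0]},{"grip":50,"linear":[13,-1,0],"rot":[0,0,0]},{"grip":50,"linear":[13,-1,0],"rot":[0,0,0]},{"grip":50,"linear":[13,-1,0],"rot":[0,0,0]},{"grip":50,"linear":[13,-1,0],"rot":[0,0,0]},{"grip":50,"linear":[13,-1,0],"rot":[0,0,0]},{"grip":50,"linear":[13,-1,0],"rot":[0,0,0]},{"grip":50,"linear":[13,0,0],"rot":[0,0,0]},{"grip":50,"linear":[12,0,0],"rot":[0,0,0]},{"grip":50,"linear":[0,0,0],"rot":[0,0,0]},{"grip":50,"linear":[0,0,0],"rot":[0,0,0]}]'
python3 -c "
from h import *
st([628.2,5.5,205]); p,d=imaging.capture('scene'); cv2.imwrite('pics/s13.png',cv2.resize(p[100:220,250:390,::-1],(700,600),interpolation=3))"
```

```text
time_s: 33.47
eef_pos: [627.7, 7.2, 216.0]
ee_rot: [0.0, 0.998, -0.064, -0.0]
force: [-0.0, 0.6, -0.2]
grip_width: 0.582
t 33.47 p [627.7   7.2 216. ] yaw_y -97.35 z [-8.e-04  0.e+00 -1.e+00] F [-0.   0.6 -0.2] g 49.7 j [-0.17  0.55  1.18 -0.    1.41  1.52]
 tool delta to target [ 0.7  1.6 11. ]
```

View pics/s13.png

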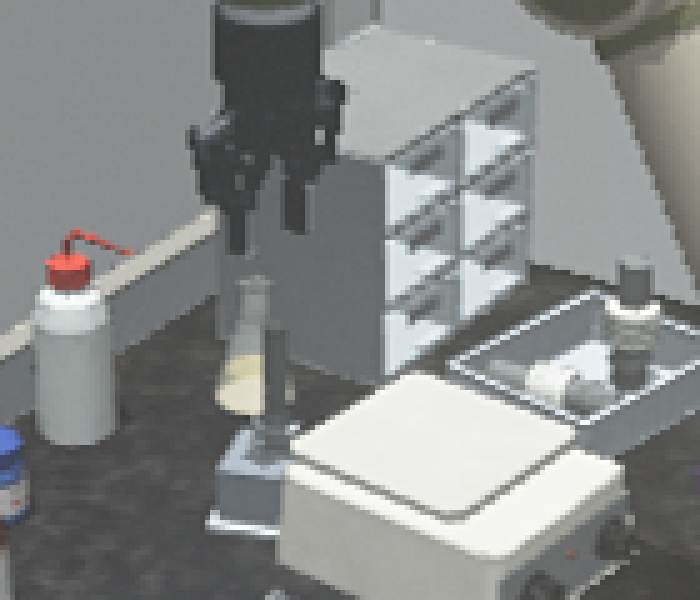

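```bash
python3 -m creep '[{"grip":50,"linear":[0.5,1.5,10],"rot":[0,0,0.004]},{"grip":50,"linear":[0,0,15],"rot":[0,0,0]},{"grip":50,"linear":[0,0,15],"rot":[0,0,0]},{"grip":50,"linear":[0,0,15],"rot":[0,0,0]},{"grip":50,"linear":[0,0,15],"rot":[0,0,0]},{"grip":50,"linear":[0,0,15],"rot":[0,0,0]},{"grip":50,"linear":[0,0,12],"rot":[0,0,0]},{"grip":50,"linear":[0,0,10],"rot":[0,0,0]},{"grip":50,"linear":[0,0,8],"rot":[0,0,0]},{"grip":50,"linear":[0,0,0],"rot":[0,0,0]},{"grip":50,"linear":[0,0,0],"rot":[0,0,0]}]'
python3 -c "
from h import *
st([628.2,5.5,101]); p,d=imaging.capture('scene'); cv2.imwrite('pics/s14.png',cv2.resize(p[130:210,270:350,::-1],(600,600),interpolation=3))"
```

```text
time_s: 34.43
eef_pos: [628.1, 6.4, 101.5]
ee_rot: [-0.0, 0.998, -0.067, -0.0]
force: [-0.1, -0.7, -0.5]
grip_width: 0.588
t 34.43 p [628.1   6.4 101.5] yaw_y -97.63 z [-0.  0. -1.] F [-0.1 -0.7 -0.5] g 50.2 j [-0.18  0.65  1.32 -0.    1.17  1.53]
 tool delta to target [0.2 0.9 0.5]
```

View pics/s14.png

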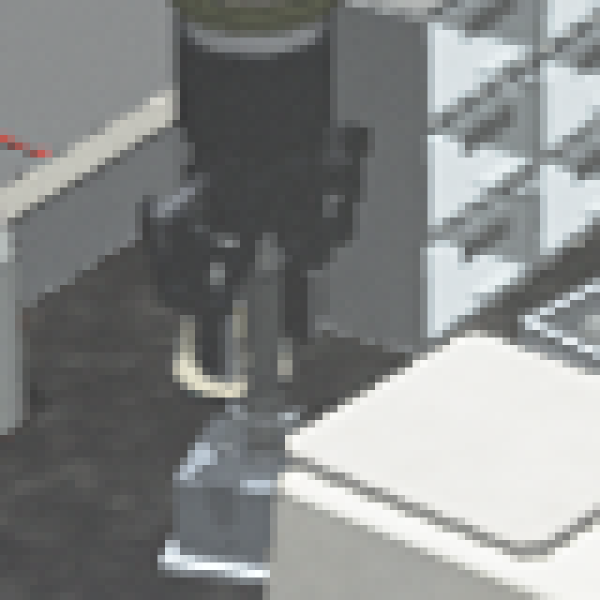

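```bash
python3 -m creep '[{"grip":24,"linear":[0,0,0],"rot":[0,0,0]},{"grip":20,"linear":[0,0,0],"rot":[0,0,0]},{"grip":17,"linear":[0,0,0],"rot":[0,0,0]},{"grip":14,"linear":[0,0,0],"rot":[0,0,0]},{"grip":12,"linear":[0,0,0],"rot":[0,0,0]},{"grip":10,"linear":[0,0,0],"rot":[0,0,0]},{"grip":10,"linear":[0,0,0],"rot":[0,0,0]},{"grip":10,"linear":[0,0,0],"rot":[0,0,0]}]' 20
python3 -c "
from h import *
s,R=st(); print(R.T@s['force'],s['wrist_torque'])"
```

```text
time_s: 35.15
eef_pos: [628.3, 6.2, 102.0]
ee_rot: [0.0, 0.998, -0.067, 0.0]
force: [-1.4, -1.5, 5.0]
grip_width: 0.205
t 35.15 p [628.3   6.2 102. ] yaw_y -97.63 z [ 8.e-04 -5.e-04 -1.e+00] F [-1.4 -1.5  5. ] g 17.5 j [-0.18  0.65  1.32 -0.    1.17  1.53]
[-1.18967833  1.68991826 -5.008081  ] [-0.55197646  0.2177536   0.0007932 ]
```

```bash
python3 -m creep '[{"grip":8,"linear":[0,0,0],"rot":[0,0,0]},{"grip":8,"linear":[0,0,0],"rot":[0,0,0]},{"grip":8,"linear":[0,0,0],"rot":[0,0,0]},{"grip":8,"linear":[0,0,0],"rot":[0,0,0]}]' 70
python3 -c "
from h import *
st()"
python3 -m creep '[{"grip":8,"linear":[0,0,-2],"rot":[0,0,0]},{"grip":8,"linear":[0,0,-2],"rot":[0,0,0]},{"grip":8,"linear":[0,0,-2],"rot":[0,0,0]},{"grip":8,"linear":[0,0,-2],"rot":[0,0,0]},{"grip":8,"linear":[0,0,-3],"rot":[0,0,0]},{"grip":8,"linear":[0,0,-3],"rot":[0,0,0]},{"grip":8,"linear":[0,0,-3],"rot":[0,0,0]},{"grip":8,"linear":[0,0,-3],"rot":[0,0,0]},{"grip":8,"linear":[0,0,-4],"rot":[0,0,0]},{"grip":8,"linear":[0,0,-4],"rot":[0,0,0]},{"grip":8,"linear":[0,0,-4],"rot":[0,0,0]},{"grip":8,"linear":[0,0,-4],"rot":[0,0,0]}]'
python3 -m creep '[{"grip":8,"linear":[0,0,-5],"rot":[0,0,0]},{"grip":8,"linear":[0,0,-5],"rot":[0,0,0]},{"grip":8,"linear":[0,0,-5],"rot":[0,0,0]},{"grip":8,"linear":[0,0,-5],"rot":[0,0,0]},{"grip":8,"linear":[0,0,-5],"rot":[0,0,0]},{"grip":8,"linear":[0,0,-10],"rot":[0,0,0]},{"grip":8,"linear":[0,0,-10],"rot":[0,0,0]},{"grip":8,"linear":[0,0,-10],"rot":[0,0,0]},{"grip":8,"linear":[0,0,-10],"rot":[0,0,0]},{"grip":8,"linear":[0,0,0],"rot":[0,0,0]},{"grip":8,"linear":[0,0,0],"rot":[0,0,0]}]'
python3 -c "
from h import *
st(); p,d=imaging.capture('scene'); cv2.imwrite('pics/s15.png',cv2.resize(p[110:210,260:360,::-1],(600,600),interpolation=3))"
```

```text
time_s: 35.48
eef_pos: [628.3, 6.1, 102.1]
ee_rot: [0.0, 0.998, -0.067, 0.0]
force: [-1.6, -2.1, 6.2]
grip_width: 0.191
t 35.48 p [628.3   6.1 102.1] yaw_y -97.63 z [ 9.e-04 -6.e-04 -1.e+00] F [-1.6 -2.1  6.2] g 16.3 j [-0.18  0.65  1.32 -0.    1.17  1.53]
time_s: 36.48
eef_pos: [628.1, 6.4, 138.0]
ee_rot: [0.0, 0.998, -0.067, 0.0]
force: [-1.3, 0.1, -0.9]
grip_width: 0.194
time_s: 37.4
eef_pos: [628.3, 6.4, 203.1]
ee_rot: [0.0, 0.998, -0.067, 0.001]
force: [0.2, 0.8, -1.1]
grip_width: 0.191
t 37.4 p [628.3   6.4 203.1] yaw_y -97.63 z [ 1.1e-03 -2.0e-04 -1.0e+00] F [ 0.2  0.8 -1.1] g 16.3 j [-0.18  0.56  1.2  -0.    1.38  1.53]
```

View pics/s15.png

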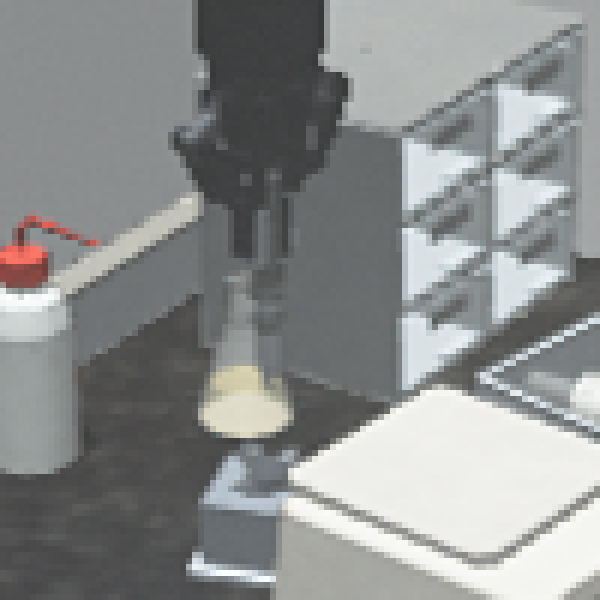

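```bash
python3 -c "
from h import *
s,R=st(M(-46,-105,200)); print(M(-46,-105,0))"
```

```text
t 37.45 p [628.    6.4 202.3] yaw_y -97.63 z [-3.e-04  1.e-04 -1.e+00] F [ 0.5  0.5 -1.4] g 16.2 j [-0.18  0.56  1.2   0.    1.38  1.53]
 tool delta to target [-238.  -147.5    2.4]
[411.69650412 184.24085466   0.        ]
```

```bash
python3 -m creep '[{"grip":8,"linear":[-15,-9,0],"rot":[0,0,0]},{"grip":8,"linear":[-15,-9,0],"rot":[0,0,0]},{"grip":8,"linear":[-15,-9,0],"rot":[0,0,0]},{"grip":8,"linear":[-15,-9,0],"rot":[0,0,0]},{"grip":8,"linear":[-15,-9,0],"rot":[0,0,0]},{"grip":8,"linear":[-15,-9,0],"rot":[0,0,0]},{"grip":8,"linear":[-15,-9,0],"rot":[0,0,0]},{"grip":8,"linear":[-15,-9,0],"rot":[0,0,0]},{"grip":8,"linear":[-15,-9,0],"rot":[0,0,0]},{"grip":8,"linear":[-15,-9,0],"rot":[0,0,0]},{"grip":8,"linear":[-15,-9,0],"rot":[0,0,0]},{"grip":8,"linear":[-15,-9,0],"rot":[0,0,0]}]'
python3 -m creep '[{"grip":8,"linear":[-15,-10,0],"rot":[0,0,0]},{"grip":8,"linear":[-15,-10,0],"rot":[0,0,0]},{"grip":8,"linear":[-14,-9,5],"rot":[0,0,0]},{"grip":8,"linear":[-14,-9,10],"rot":[0,0,0]},{"grip":8,"linear":[0,0,15],"rot":[0,0,0]},{"grip":8,"linear":[0,0,15],"rot":[0,0,0]},{"grip":8,"linear":[0,0,10],"rot":[0,0,0]},{"grip":8,"linear":[0,0,5],"rot":[0,0,0]},{"grip":8,"linear":[0,0,0],"rot":[0,0,0]},{"grip":8,"linear":[0,0,0],"rot":[0,0,0]}]'
python3 - <<'E'
from h import *
st(M(-46,-105,128.6))
ps,_=imaging.capture("scene"); p,d=imaging.capture("top")
cv2.imwrite('pics/s16.png',cv2.resize(ps[180:290,240:390,::-1],(750,550),interpolation=3))
print("seam1 in crop",(proj("scene",M(-46,-105,40))-[240,180])*5+2,"tip",(proj("scene",M(-46,-105,53))-[240,180])*5+2)
E
```

```text
time_s: 38.45
eef_pos: [463.0, 137.8, 201.9]
ee_rot: [0.0, 0.998, -0.067, -0.001]
force: [-0.7, -0.2, -0.1]
grip_width: 0.188
time_s: 39.28
eef_pos: [411.6, 182.7, 142.6]
ee_rot: [0.0, 0.998, -0.067, -0.0]
force: [0.1, -0.6, -1.3]
grip_width: 0.191
t 39.28 p [411.6 182.7 142.6] yaw_y -97.64 z [-2.e-04  0.e+00 -1.e+00] F [ 0.1 -0.6 -1.3] g 16.3 j [0.16 0.25 1.83 0.   1.06 1.86]
 tool delta to target [-0.1 -1.5 14. ]
seam1 in crop [[445.27399438 270.72920527]] tip [[445.52529695 253.90347708]]
```

View pics/s16.png

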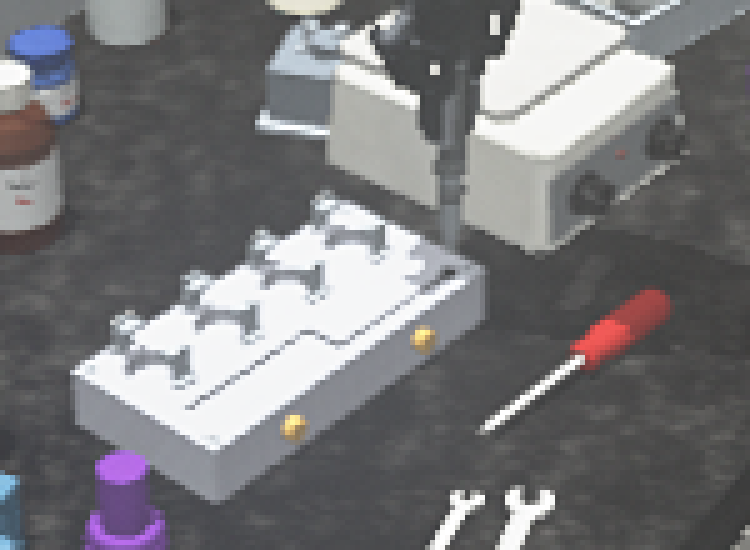

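```bash
python3 -m creep '[{"grip":8,"linear":[0,-1.5,3],"rot":[0,0,0]},{"grip":8,"linear":[0,0,3],"rot":[0,0,0]},{"grip":8,"linear":[0,0,3],"rot":[0,0,0]},{"grip":8,"linear":[0,0,2],"rot":[0,0,0]},{"grip":8,"linear":[0,0,1],"rot":[0,0,0]},{"grip":8,"linear":[0,0,0],"rot":[0,0,0]},{"grip":8,"linear":[0,0,0],"rot":[0,0,0]}]'
python3 -c "
from h import *
st(M(-46,-105,128.1))"
python3 -m creep '[{"grip":8,"linear":[0,0,0.5],"rot":[0,0,0]},{"grip":8,"linear":[0,0,0.5],"rot":[0,0,0]},{"grip":8,"linear":[0,0,0],"rot":[0,0,0]}]'
python3 -m creep '[{"grip":8,"linear":[0,0,0.5],"rot":[0,0,0]},{"grip":8,"linear":[0,0,0],"rot":[0,0,0]}]'
```

```text
time_s: 39.97
eef_pos: [411.8, 184.2, 130.5]
ee_rot: [0.0, 0.998, -0.067, -0.0]
force: [-0.0, -0.5, -0.8]
grip_width: 0.193
t 39.97 p [411.8 184.2 130.5] yaw_y -97.63 z [-1.e-04 -0.e+00 -1.e+00] F [-0.  -0.5 -0.8] g 16.5 j [ 0.16  0.27  1.85 -0.    1.03  1.86]
 tool delta to target [-0.1 -0.   2.4]
time_s: 40.22
eef_pos: [411.8, 184.2, 129.5]
ee_rot: [0.0, 0.998, -0.067, 0.0]
force: [-0.1, 0.3, -0.2]
grip_width: 0.192
time_s: 40.38
eef_pos: [411.7, 184.2, 128.9]
ee_rot: [0.0, 0.998, -0.067, -0.0]
force: [0.2, 0.1, -1.5]
grip_width: 0.187
```

```bash
python3 -m creep '[{"grip":8,"linear":[0,0,0.5],"rot":[0,0,0]},{"grip":8,"linear":[0,0,0],"rot":[0,0,0]}]'
python3 -m creep '[{"grip":8,"linear":[0,0,0.5],"rot":[0,0,0]},{"grip":8,"linear":[0,0,0],"rot":[0,0,0]}]'
python3 -m creep '[{"grip":8,"linear":[0,0,0.3],"rot":[0,0,0]},{"grip":8,"linear":[0,0,0],"rot":[0,0,0]}]'
```

```text
time_s: 40.55
eef_pos: [411.8, 184.2, 128.4]
ee_rot: [-0.0, 0.998, -0.067, -0.0]
force: [0.0, -0.5, -0.3]
grip_width: 0.189
time_s: 40.72
eef_pos: [411.8, 184.2, 127.9]
ee_rot: [0.0, 0.998, -0.067, -0.0]
force: [-0.5, -0.7, -0.8]
grip_width: 0.194
time_s: 40.88
eef_pos: [411.7, 184.2, 127.6]
ee_rot: [0.0, 0.998, -0.067, -0.0]
force: [0.1, -0.4, -0.7]
grip_width: 0.192
```

```bash
python3 -m creep '[{"grip":8,"linear":[0,0,0.3],"rot":[0,0,0]},{"grip":8,"linear":[0,0,0],"rot":[0,0,0]}]'
python3 -m creep '[{"grip":8,"linear":[0,0,0.3],"rot":[0,0,0]},{"grip":8,"linear":[0,0,0],"rot":[0,0,0]}]'
python3 -m creep '[{"grip":8,"linear":[0,0,0.3],"rot":[0,0,0]},{"grip":8,"linear":[0,0,0],"rot":[0,0,0]}]'
```

```text
time_s: 41.05
eef_pos: [411.8, 184.2, 127.3]
ee_rot: [0.0, 0.998, -0.067, -0.0]
force: [-0.2, 0.4, -0.6]
grip_width: 0.193
time_s: 41.22
eef_pos: [411.9, 184.2, 127.3]
ee_rot: [-0.0, 0.998, -0.067, 0.0]
force: [0.5, 1.0, 1.0]
grip_width: 0.191
time_s: 41.38
eef_pos: [412.0, 184.2, 127.1]
ee_rot: [-0.0, 0.998, -0.067, 0.0]
force: [-0.1, -0.9, 4.5]
grip_width: 0.19
```

```bash
python3 -m creep '[{"grip":8,"linear":[0,0,-0.7],"rot":[0,0,0]},{"grip":8,"linear":[0,0,0],"rot":[0,0,0]}]'
python3 - <<'E'
from h import *
st(M(-46,-105,127.5))
ps,_=imaging.capture("scene")
cv2.imwrite('pics/s17.png',cv2.resize(ps[205:250,300:360,::-1],(800,600),interpolation=3))
E
```

```text
time_s: 41.55
eef_pos: [411.7, 184.2, 127.4]
ee_rot: [-0.0, 0.998, -0.067, -0.0]
force: [-0.0, 0.1, -1.4]
grip_width: 0.194
t 41.55 p [411.7 184.2 127.4] yaw_y -97.63 z [-2.e-04  0.e+00 -1.e+00] F [-0.   0.1 -1.4] g 16.6 j [0.16 0.27 1.85 0.   1.02 1.86]
 tool delta to target [ 0.  -0.  -0.1]
```

View pics/s17.png

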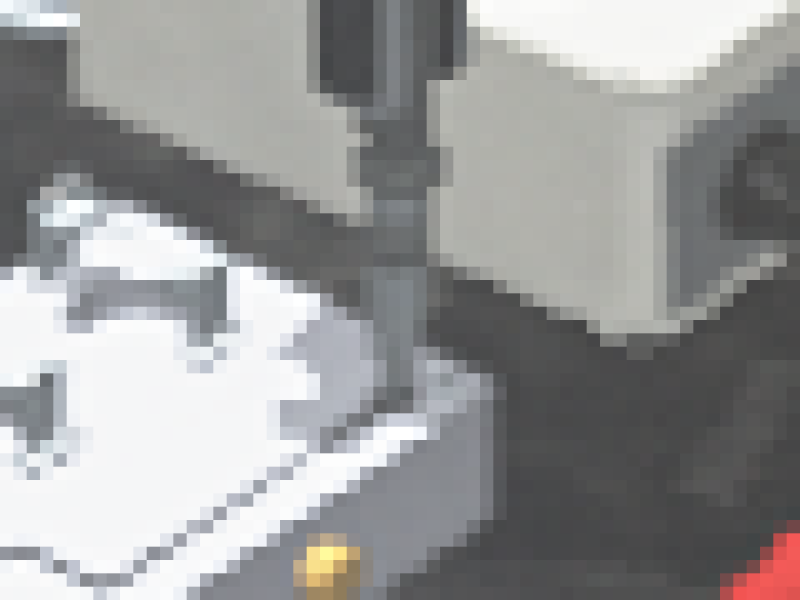

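```bash
python3 -m creep '[{"grip":8,"linear":[0,-2.1,0],"rot":[0,0,0]},{"grip":8,"linear":[0,-2.1,0],"rot":[0,0,0]},{"grip":8,"linear":[0,-2.1,0],"rot":[0,0,0]},{"grip":8,"linear":[0,-2.1,0],"rot":[0,0,0]},{"grip":8,"linear":[0,-2.1,0],"rot":[0,0,0]},{"grip":8,"linear":[0,-2.1,0],"rot":[0,0,0]},{"grip":8,"linear":[0,-2.1,0],"rot":[0,0,0]},{"grip":8,"linear":[0,-2.1,0],"rot":[0,0,0]},{"grip":8,"linear":[0,-2.1,0],"rot":[0,0,0]},{"grip":8,"linear":[0,-2.1,0],"rot":[0,0,0]},{"grip":8,"linear":[0,-2.1,0],"rot":[0,0,0]},{"grip":8,"linear":[0,-2.1,0],"rot":[0,0,0]}]'
python3 -c "
from h import *
st(M(-46,-105+25.2,127.5))"
```

```text
time_s: 42.6
eef_pos: [415.1, 209.4, 127.5]
ee_rot: [0.0, 0.998, -0.067, 0.0]
force: [-0.4, -0.1, -0.7]
grip_width: 0.193
t 42.6 p [415.1 209.4 127.5] yaw_y -97.63 z [ 0. -0. -1.] F [-0.4 -0.1 -0.7] g 16.4 j [ 0.21  0.3   1.81 -0.    1.03  1.92]
 tool delta to target [-0.1  0.2 -0. ]
```

Excellent tracking. Continue.

```bash
python3 -m creep '[{"grip":8,"linear":[0,-2.1,0],"rot":[0,0,0]},{"grip":8,"linear":[0,-2.1,0],"rot":[0,0,0]},{"grip":8,"linear":[0,-2.1,0],"rot":[0,0,0]},{"grip":8,"linear":[0,-2.1,0],"rot":[0,0,0]},{"grip":8,"linear":[0,-2.1,0],"rot":[0,0,0]},{"grip":8,"linear":[0,-2.1,0],"rot":[0,0,0]},{"grip":8,"linear":[0,-2.1,0],"rot":[0,0,0]},{"grip":8,"linear":[0,-2.1,0],"rot":[0,0,0]},{"grip":8,"linear":[0,-2.1,0],"rot":[0,0,0]},{"grip":8,"linear":[0,-2.1,0],"rot":[0,0,0]},{"grip":8,"linear":[0,-2.1,0],"rot":[0,0,0]},{"grip":8,"linear":[0,-2.1,0],"rot":[0,0,0]}]'
python3 - <<'E'
from h import *
st(M(-46,-105+50.4,127.5))
ps,_=imaging.capture("scene")
cv2.imwrite('pics/s18.png',cv2.resize(ps[205:265,280:360,::-1],(800,600),interpolation=3))
E
```

```text
time_s: 43.6
eef_pos: [418.5, 234.4, 127.5]
ee_rot: [0.0, 0.998, -0.067, -0.0]
force: [-0.3, 0.6, -0.5]
grip_width: 0.196
t 43.6 p [418.5 234.4 127.5] yaw_y -97.63 z [-1.e-04 -0.e+00 -1.e+00] F [-0.3  0.6 -0.5] g 16.7 j [ 0.27  0.33  1.77 -0.    1.04  1.97]
 tool delta to target [-0.1  0.2 -0. ]
```

View pics/s18.png

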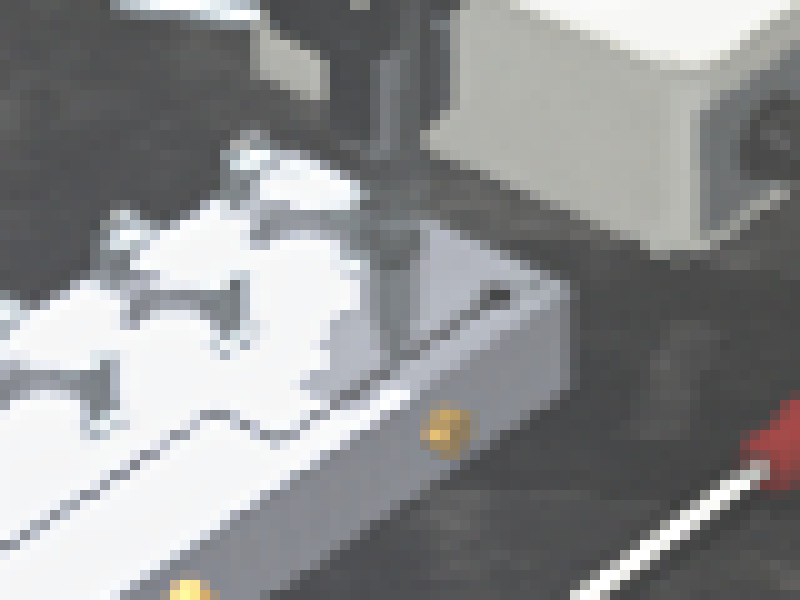

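```bash
python3 -m creep '[{"grip":8,"linear":[0,-2.1,0],"rot":[0,0,0]},{"grip":8,"linear":[0,-2.1,0],"rot":[0,0,0]},{"grip":8,"linear":[0,-2.1,0],"rot":[0,0,0]},{"grip":8,"linear":[0,-2.1,0],"rot":[0,0,0]},{"grip":8,"linear":[0,-2.1,0],"rot":[0,0,0]},{"grip":8,"linear":[0,-2.1,0],"rot":[0,0,0]},{"grip":8,"linear":[0,-2.1,0],"rot":[0,0,0]},{"grip":8,"linear":[0,-2.1,0],"rot":[0,0,0]},{"grip":8,"linear":[0,-2.1,0],"rot":[0,0,0]},{"grip":8,"linear":[0,-2.1,0],"rot":[0,0,0]},{"grip":8,"linear":[0,-2.1,0],"rot":[0,0,0]},{"grip":8,"linear":[0,-2.1,0],"rot":[0,0,0]}]'
python3 -m creep '[{"grip":8,"linear":[0,-2.1,0],"rot":[0,0,0]},{"grip":8,"linear":[0,-2.1,0],"rot":[0,0,0]},{"grip":8,"linear":[0,-2.1,0],"rot":[0,0,0]},{"grip":8,"linear":[0,-2.1,0],"rot":[0,0,0]},{"grip":8,"linear":[0,-2.1,0],"rot":[0,0,0]},{"grip":8,"linear":[0,-2.1,0],"rot":[0,0,0]},{"grip":8,"linear":[0,-2.1,0],"rot":[0,0,0]},{"grip":8,"linear":[0,-2.1,0],"rot":[0,0,0]},{"grip":8,"linear":[0,-2.1,0],"rot":[0,0,0]},{"grip":8,"linear":[0,-2.1,0],"rot":[0,0,0]},{"grip":8,"linear":[0,-2.1,0],"rot":[0,0,0]},{"grip":8,"linear":[0,-2.1,0],"rot":[0,0,0]}]'
python3 -m creep '[{"grip":8,"linear":[0,-2.1,0],"rot":[0,0,0]},{"grip":8,"linear":[0,-2.1,0],"rot":[0,0,0]}]'
python3 - <<'E'
from h import *
st(M(-46,0,127.5))
ps,_=imaging.capture("scene")
cv2.imwrite('pics/s19.png',cv2.resize(ps[205:265,280:360,::-1],(800,600),interpolation=3))
E
```

```text
time_s: 44.65
eef_pos: [421.8, 259.3, 127.5]
ee_rot: [0.0, 0.998, -0.067, -0.0]
force: [-0.1, -0.5, -0.6]
grip_width: 0.194
time_s: 45.65
eef_pos: [425.2, 284.3, 127.5]
ee_rot: [0.0, 0.998, -0.067, -0.0]
force: [-0.5, -0.5, -1.2]
grip_width: 0.196
time_s: 45.82
eef_pos: [425.8, 288.5, 127.5]
ee_rot: [-0.0, 0.998, -0.067, 0.0]
force: [-0.6, 0.3, -1.0]
grip_width: 0.191
t 45.82 p [425.8 288.5 127.5] yaw_y -97.63 z [ 0.  0. -1.] F [-0.6  0.3 -1. ] g 16.3 j [ 0.37  0.4   1.67 -0.    1.08  2.07]
 tool delta to target [-0.1  0.2 -0. ]
```

View pics/s19.png

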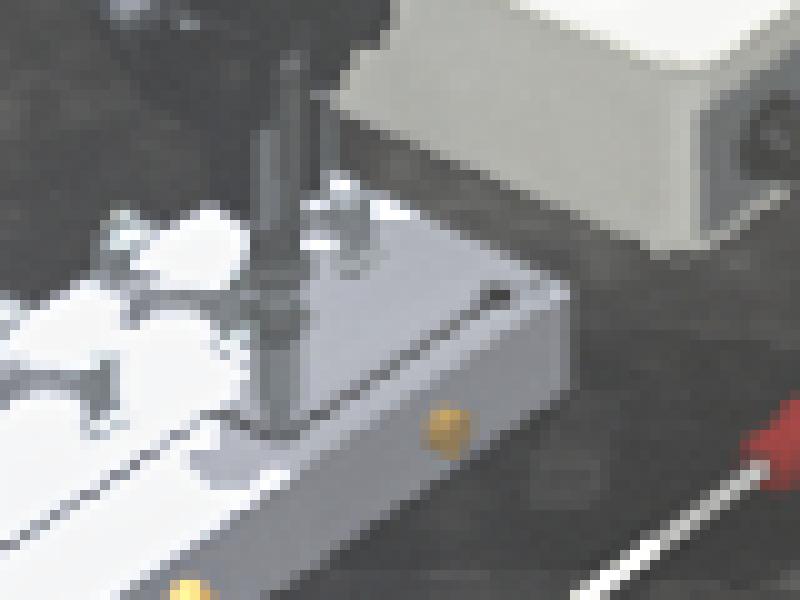

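```bash
python3 -m creep '[{"grip":8,"linear":[2.1,0,0],"rot":[0,0,0]},{"grip":8,"linear":[2.1,0,0],"rot":[0,0,0]},{"grip":8,"linear":[2.2,0,0],"rot":[0,0,0]},{"grip":8,"linear":[2.2,0,0],"rot":[0,0,0]},{"grip":8,"linear":[2.2,0,0],"rot":[0,0,0]},{"grip":8,"linear":[2.2,0,0],"rot":[0,0,0]},{"grip":8,"linear":[2.2,0,0],"rot":[0,0,0]},{"grip":8,"linear":[2.2,0,0],"rot":[0,0,0]},{"grip":8,"linear":[2.2,0,0],"rot":[0,0,0]},{"grip":8,"linear":[2.2,0,0],"rot":[0,0,0]},{"grip":8,"linear":[2.1,0,0],"rot":[0,0,0]},{"grip":8,"linear":[2.1,0,0],"rot":[0,0,0]}]'
python3 - <<'E'
from h import *
st(M(-20,0,127.5))
ps,_=imaging.capture("scene")
cv2.imwrite('pics/s20.png',cv2.resize(ps[205:265,270:350,::-1],(800,600),interpolation=3))
E
```

```text
time_s: 46.87
eef_pos: [451.7, 284.8, 127.5]
ee_rot: [0.0, 0.998, -0.067, -0.0]
force: [-0.6, -0.2, -0.5]
grip_width: 0.193
t 46.87 p [451.7 284.8 127.5] yaw_y -97.63 z [-0. -0. -1.] F [-0.6 -0.2 -0.5] g 16.5 j [0.34 0.44 1.61 0.   1.1  2.05]
 tool delta to target [-0.3 -0.  -0. ]
```

View pics/s20.png

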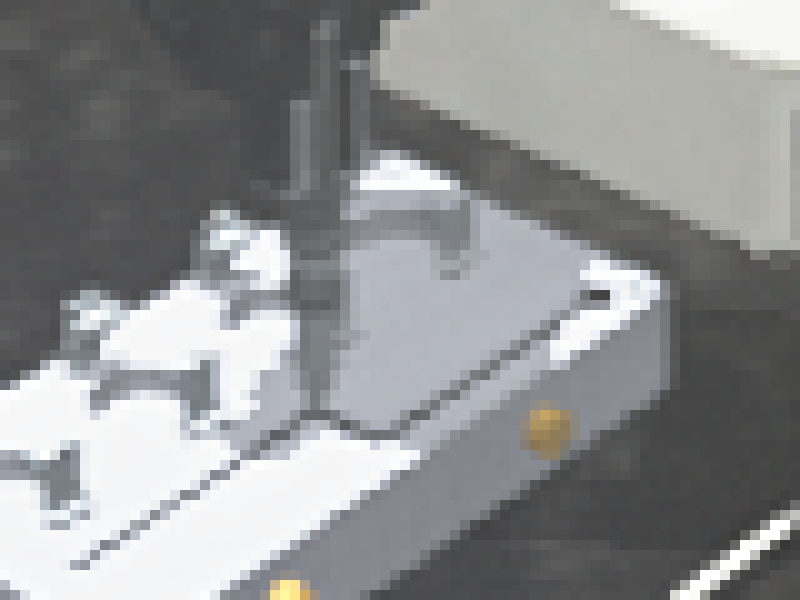

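```bash
python3 -m creep '[{"grip":8,"linear":[0,-2.1,0],"rot":[0,0,0]},{"grip":8,"linear":[0,-2.1,0],"rot":[0,0,0]},{"grip":8,"linear":[0,-2.1,0],"rot":[0,0,0]},{"grip":8,"linear":[0,-2.1,0],"rot":[0,0,0]},{"grip":8,"linear":[0,-2.1,0],"rot":[0,0,0]},{"grip":8,"linear":[0,-2.1,0],"rot":[0,0,0]},{"grip":8,"linear":[0,-2.1,0],"rot":[0,0,0]},{"grip":8,"linear":[0,-2.1,0],"rot":[0,0,0]},{"grip":8,"linear":[0,-2.1,0],"rot":[0,0,0]},{"grip":8,"linear":[0,-2.1,0],"rot":[0,0,0]},{"grip":8,"linear":[0,-2.1,0],"rot":[0,0,0]},{"grip":8,"linear":[0,-2.1,0],"rot":[0,0,0]}]'
python3 -m creep '[{"grip":8,"linear":[0,-2.1,0],"rot":[0,0,0]},{"grip":8,"linear":[0,-2.1,0],"rot":[0,0,0]},{"grip":8,"linear":[0,-2.1,0],"rot":[0,0,0]},{"grip":8,"linear":[0,-2.1,0],"rot":[0,0,0]},{"grip":8,"linear":[0,-2.1,0],"rot":[0,0,0]},{"grip":8,"linear":[0,-2.1,0],"rot":[0,0,0]},{"grip":8,"linear":[0,-2.1,0],"rot":[0,0,0]},{"grip":8,"linear":[0,-2.1,0],"rot":[0,0,0]},{"grip":8,"linear":[0,-2.1,0],"rot":[0,0,0]},{"grip":8,"linear":[0,-2.1,0],"rot":[0,0,0]},{"grip":8,"linear":[0,-2.1,0],"rot":[0,0,0]},{"grip":8,"linear":[0,-2.1,0],"rot":[0,0,0]}]'
python3 - <<'E'
from h import *
st(M(-20,50.4,127.5))
ps,_=imaging.capture("scene")
cv2.imwrite('pics/s21.png',cv2.resize(ps[215:275,250:330,::-1],(800,600),interpolation=3))
E
```

```text
time_s: 47.92
eef_pos: [454.9, 310.0, 127.5]
ee_rot: [-0.0, 0.998, -0.067, -0.0]
force: [-0.2, 0.1, -0.4]
grip_width: 0.194
time_s: 48.92
eef_pos: [458.2, 335.0, 127.5]
ee_rot: [-0.0, 0.998, -0.067, -0.0]
force: [0.3, 0.8, -0.6]
grip_width: 0.193
t 48.92 p [458.2 335.  127.5] yaw_y -97.63 z [-0.  0. -1.] F [ 0.3  0.8 -0.6] g 16.5 j [0.42 0.5  1.5  0.   1.14 2.13]
 tool delta to target [-0.1  0.2 -0. ]
```

View pics/s21.png

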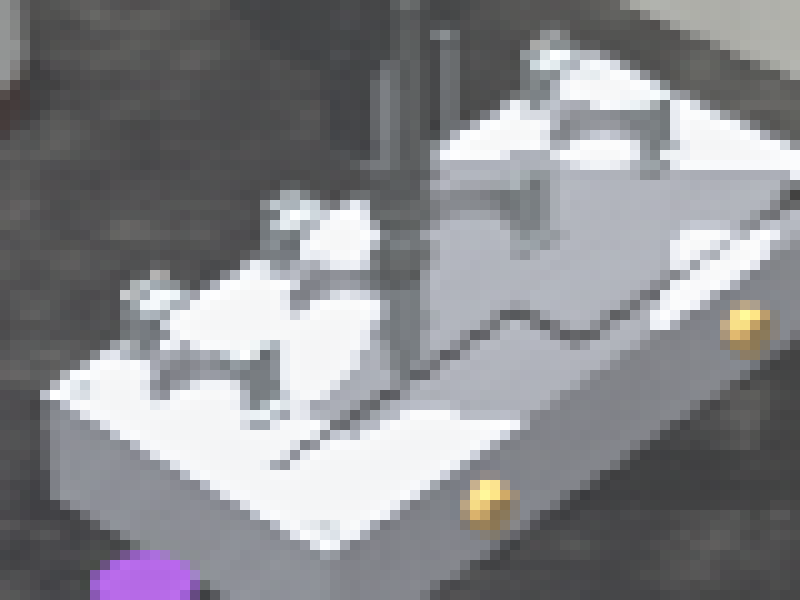

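```bash
python3 -m creep '[{"grip":8,"linear":[0,-2.1,0],"rot":[0,0,0]},{"grip":8,"linear":[0,-2.1,0],"rot":[0,0,0]},{"grip":8,"linear":[0,-2.1,0],"rot":[0,0,0]},{"grip":8,"linear":[0,-2.1,0],"rot":[0,0,0]},{"grip":8,"linear":[0,-2.1,0],"rot":[0,0,0]},{"grip":8,"linear":[0,-2.1,0],"rot":[0,0,0]},{"grip":8,"linear":[0,-2.1,0],"rot":[0,0,0]},{"grip":8,"linear":[0,-2.1,0],"rot":[0,0,0]},{"grip":8,"linear":[0,-2.1,0],"rot":[0,0,0]},{"grip":8,"linear":[0,-2.1,0],"rot":[0,0,0]},{"grip":8,"linear":[0,-2.1,0],"rot":[0,0,0]},{"grip":8,"linear":[0,-2.1,0],"rot":[0,0,0]}]'
python3 -m creep '[{"grip":8,"linear":[0,-2.1,0],"rot":[0,0,0]},{"grip":8,"linear":[0,-2.1,0],"rot":[0,0,0]},{"grip":8,"linear":[0,-2.1,0],"rot":[0,0,0]},{"grip":8,"linear":[0,-2.1,0],"rot":[0,0,0]},{"grip":8,"linear":[0,-2.1,0],"rot":[0,0,0]},{"grip":8,"linear":[0,-2.1,0],"rot":[0,0,0]},{"grip":8,"linear":[0,-2.1,0],"rot":[0,0,0]},{"grip":8,"linear":[0,-2.1,0],"rot":[0,0,0]},{"grip":8,"linear":[0,-2.1,0],"rot":[0,0,0]},{"grip":8,"linear":[0,-2.1,0],"rot":[0,0,0]},{"grip":8,"linear":[0,-2.1,0],"rot":[0,0,0]},{"grip":8,"linear":[0,-2.1,0],"rot":[0,0,0]}]'
python3 -m creep '[{"grip":8,"linear":[0,-2.1,0],"rot":[0,0,0]},{"grip":8,"linear":[0,-2.1,0],"rot":[0,0,0]},{"grip":8,"linear":[0,-1,0],"rot":[0,0,0]},{"grip":8,"linear":[0,0,0],"rot":[0,0,0]}]'
python3 - <<'E'
from h import *
st(M(-20,105,127.5))
ps,_=imaging.capture("scene")
cv2.imwrite('pics/s22.png',cv2.resize(ps[215:275,250:330,::-1],(800,600),interpolation=3))
E
```

```text
time_s: 49.97
eef_pos: [461.5, 360.0, 127.5]
ee_rot: [0.0, 0.998, -0.067, -0.0]
force: [-0.2, 0.1, -0.5]
grip_width: 0.194
time_s: 50.97
eef_pos: [464.9, 384.9, 127.5]
ee_rot: [0.0, 0.998, -0.067, -0.0]
force: [0.3, -0.6, -1.3]
grip_width: 0.191
time_s: 51.3
eef_pos: [465.6, 390.1, 127.5]
ee_rot: [0.0, 0.998, -0.066, 0.0]
force: [-0.1, -0.2, -1.3]
grip_width: 0.191
t 51.3 p [465.6 390.1 127.5] yaw_y -97.62 z [ 0. -0. -1.] F [-0.1 -0.2 -1.3] g 16.3 j [ 0.5   0.58  1.37 -0.    1.19  2.21]
 tool delta to target [-0.1  1.2 -0. ]
```

View pics/s22.png

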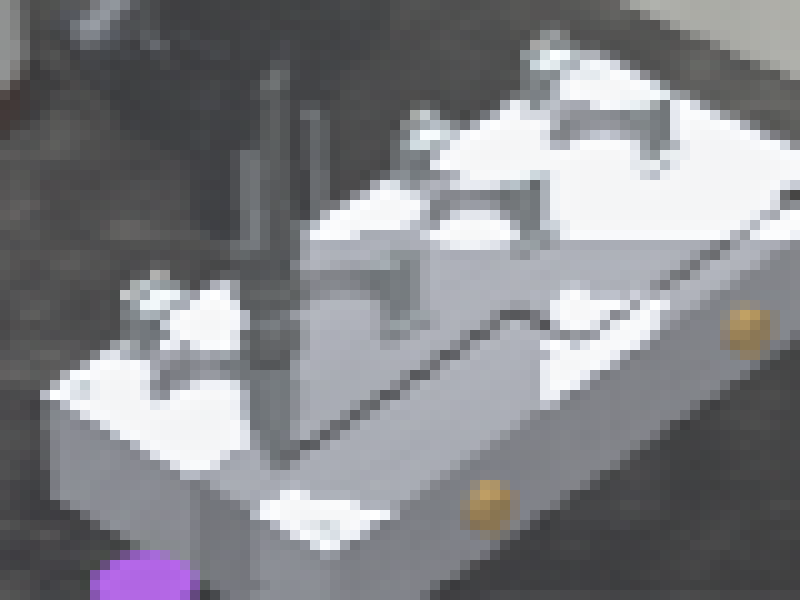

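```bash
python3 -m creep '[{"grip":8,"linear":[0,0,-5],"rot":[0,0,0]},{"grip":8,"linear":[0,0,-10],"rot":[0,0,0]},{"grip":8,"linear":[0,0,-15],"rot":[0,0,0]},{"grip":8,"linear":[0,0,-15],"rot":[0,0,0]},{"grip":8,"linear":[0,0,-15],"rot":[0,0,0]},{"grip":8,"linear":[0,0,-10],"rot":[0,0,0]},{"grip":8,"linear":[0,0,-5],"rot":[0,0,0]},{"grip":8,"linear":[0,0,0],"rot":[0,0,0]},{"grip":8,"linear":[0,0,0],"rot":[0,0,0]}]'
python3 -c "
from h import *
st([628.2,6.2,203])
p,d=imaging.capture('scene'); cv2.imwrite('pics/s23.png',p[:,:,::-1])"
```

```text
time_s: 52.1
eef_pos: [465.4, 389.8, 202.2]
ee_rot: [0.0, 0.998, -0.067, -0.0]
force: [0.3, 0.3, -1.8]
grip_width: 0.196
t 52.1 p [465.4 389.8 202.2] yaw_y -97.63 z [-5.e-04 -3.e-04 -1.e+00] F [ 0.3  0.3 -1.8] g 16.7 j [ 0.5   0.52  1.28 -0.    1.35  2.21]
 tool delta to target [212.3 358.5  -0.8]
```

View pics/s23.png

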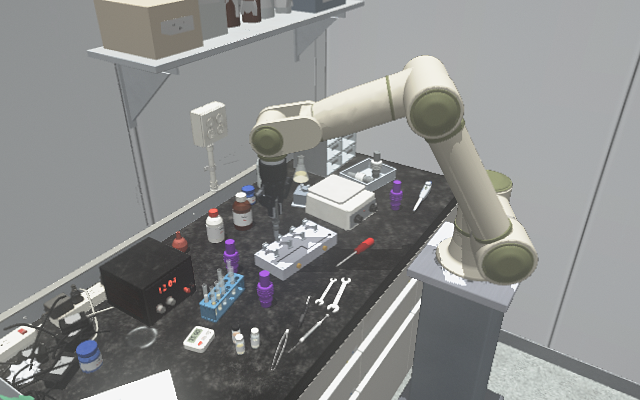

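```bash
python3 -m creep '[{"grip":8,"linear":[9,15,0],"rot":[0,0,0]},{"grip":8,"linear":[9,15,0],"rot":[0,0,0]},{"grip":8,"linear":[9,15,0],"rot":[0,0,0]},{"grip":8,"linear":[9,15,0],"rot":[0,0,0]},{"grip":8,"linear":[9,15,0],"rot":[0,0,0]},{"grip":8,"linear":[9,15,0],"rot":[0,0,0]},{"grip":8,"linear":[9,15,0],"rot":[0,0,0]},{"grip":8,"linear":[9,15,0],"rot":[0,0,0]},{"grip":8,"linear":[9,15,0],"rot":[0,0,0]},{"grip":8,"linear":[9,15,0],"rot":[0,0,0]},{"grip":8,"linear":[9,15,0],"rot":[0,0,0]},{"grip":8,"linear":[9,15,0],"rot":[0,0,0]}]'
python3 -m creep '[{"grip":8,"linear":[9,15,0],"rot":[0,0,0]},{"grip":8,"linear":[9,15,0],"rot":[0,0,0]},{"grip":8,"linear":[9,15,0],"rot":[0,0,0]},{"grip":8,"linear":[9,15,0],"rot":[0,0,0]},{"grip":8,"linear":[9,15,0],"rot":[0,0,0]},{"grip":8,"linear":[9,15,0],"rot":[0,0,0]},{"grip":8,"linear":[9,15,0],"rot":[0,0,0]},{"grip":8,"linear":[9,15,0],"rot":[0,0,0]},{"grip":8,"linear":[9,15,0],"rot":[0,0,0]},{"grip":8,"linear":[9,15,0],"rot":[0,0,0]},{"grip":8,"linear":[9,15,0],"rot":[0,0,0]},{"grip":8,"linear":[5,13,0],"rot":[0,0,0]}]'
python3 -m creep '[{"grip":8,"linear":[0,0,0],"rot":[0,0,0]},{"grip":8,"linear":[0,0,0],"rot":[0,0,0]},{"grip":8,"linear":[0,0,0],"rot":[0,0,0]}]'
python3 -c "
from h import *
st([628.2,6.2,203])
p,d=imaging.capture('scene'); cv2.imwrite('pics/s24.png',cv2.resize(p[110:210,260:360,::-1],(600,600),interpolation=3))"
```

```text
time_s: 53.15
eef_pos: [548.7, 196.3, 201.6]
ee_rot: [0.0, 0.998, -0.067, -0.001]
force: [-0.3, 0.7, -0.7]
grip_width: 0.198
time_s: 54.15
eef_pos: [628.5, 5.5, 201.6]
ee_rot: [-0.0, 0.998, -0.067, -0.001]
force: [-0.9, -0.1, -0.6]
grip_width: 0.19
time_s: 54.4
eef_pos: [627.9, 7.4, 202.3]
ee_rot: [-0.0, 0.998, -0.066, -0.0]
force: [0.3, -0.1, -1.6]
grip_width: 0.195
t 54.4 p [627.9   7.4 202.3] yaw_y -97.61 z [-4.e-04  4.e-04 -1.e+00] F [ 0.3 -0.1 -1.6] g 16.6 j [-0.17  0.56  1.2   0.    1.38  1.53]
 tool delta to target [ 0.4  1.2 -0.7]
```

View pics/s24.png

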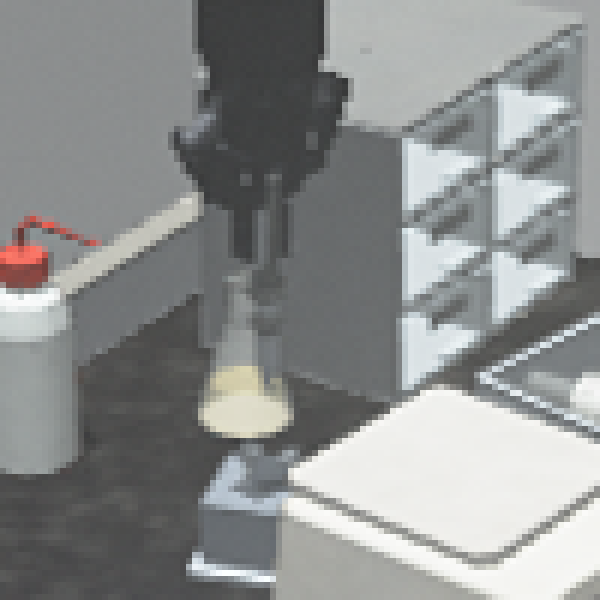

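```bash
python3 -m creep '[{"grip":8,"linear":[0.3,1.1,0],"rot":[0,0,0]},{"grip":8,"linear":[0,0,10],"rot":[0,0,0]},{"grip":8,"linear":[0,0,8],"rot":[0,0,0]},{"grip":8,"linear":[0,0,0],"rot":[0,0,0]},{"grip":8,"linear":[0,0,0],"rot":[0,0,0]},{"grip":8,"linear":[0,0,0],"rot":[0,0,0]}]'
python3 -c "
from h import *
st([628.2,6.2,102])"
```

```text
time_s: 54.95
eef_pos: [628.3, 5.8, 184.5]
ee_rot: [-0.0, 0.998, -0.067, -0.0]
force: [-0.1, -0.3, -0.8]
grip_width: 0.194
t 54.95 p [628.3   5.8 184.5] yaw_y -97.63 z [-0.  0. -1.] F [-0.1 -0.3 -0.8] g 16.6 j [-0.18  0.58  1.23  0.    1.34  1.53]
 tool delta to target [-0.2 -0.3 82.5]
```

```bash
python3 -m creep '[{"grip":8,"linear":[0,-0.3,4],"rot":[0,0,0]},{"grip":8,"linear":[0,0,4],"rot":[0,0,0]},{"grip":8,"linear":[0,0,4],"rot":[0,0,0]},{"grip":8,"linear":[0,0,4],"rot":[0,0,0]},{"grip":8,"linear":[0,0,4],"rot":[0,0,0]},{"grip":8,"linear":[0,0,4],"rot":[0,0,0]},{"grip":8,"linear":[0,0,4],"rot":[0,0,0]},{"grip":8,"linear":[0,0,0],"rot":[0,0,0]}]'
python3 -m creep '[{"grip":8,"linear":[0,0,3],"rot":[0,0,0]},{"grip":8,"linear":[0,0,3],"rot":[0,0,0]},{"grip":8,"linear":[0,0,3],"rot":[0,0,0]},{"grip":8,"linear":[0,0,3],"rot":[0,0,0]},{"grip":8,"linear":[0,0,3],"rot":[0,0,0]},{"grip":8,"linear":[0,0,0],"rot":[0,0,0]}]'
python3 -c "
from h import *
st([628.2,6.2,102])"
```

```text
time_s: 55.62
eef_pos: [628.0, 6.1, 155.4]
ee_rot: [-0.0, 0.998, -0.067, -0.001]
force: [0.3, -0.9, -1.7]
grip_width: 0.194
time_s: 56.12
eef_pos: [628.0, 6.1, 140.7]
ee_rot: [-0.0, 0.998, -0.067, -0.001]
force: [-0.8, 0.4, -1.8]
grip_width: 0.196
t 56.12 p [628.    6.1 140.7] yaw_y -97.63 z [-1.3e-03  2.0e-04 -1.0e+00] F [-0.8  0.4 -1.8] g 16.8 j [-0.18  0.61  1.28 -0.    1.25  1.53]
 tool delta to target [ 0.3 -0.1 38.7]
```

```bash
python3 -m creep '[{"grip":8,"linear":[0.2,0,3],"rot":[0,0,0]},{"grip":8,"linear":[0,0,3],"rot":[0,0,0]},{"grip":8,"linear":[0,0,3],"rot":[0,0,0]},{"grip":8,"linear":[0,0,3],"rot":[0,0,0]},{"grip":8,"linear":[0,0,0],"rot":[0,0,0]}]'
python3 -m creep '[{"grip":8,"linear":[0,0,3],"rot":[0,0,0]},{"grip":8,"linear":[0,0,3],"rot":[0,0,0]},{"grip":8,"linear":[0,0,3],"rot":[0,0,0]},{"grip":8,"linear":[0,0,0],"rot":[0,0,0]}]'
python3 -c "
from h import *
st([628.2,6.2,102])"
```

```text
time_s: 56.53
eef_pos: [628.2, 6.1, 128.6]
ee_rot: [-0.0, 0.998, -0.067, -0.001]
force: [-1.1, -0.3, -2.5]
grip_width: 0.191
time_s: 56.87
eef_pos: [628.2, 6.1, 119.6]
ee_rot: [-0.0, 0.998, -0.067, -0.001]
force: [-0.6, 0.1, -2.1]
grip_width: 0.188
t 56.87 p [628.2   6.1 119.6] yaw_y -97.63 z [-1.1e-03  2.0e-04 -1.0e+00] F [-0.6  0.1 -2.1] g 16.1 j [-0.18  0.64  1.3   0.    1.2   1.53]
 tool delta to target [-0.  -0.1 17.6]
```

```bash
python3 -m creep '[{"grip":8,"linear":[0,0,2],"rot":[0,0,0]},{"grip":8,"linear":[0,0,2],"rot":[0,0,0]},{"grip":8,"linear":[0,0,2],"rot":[0,0,0]},{"grip":8,"linear":[0,0,0],"rot":[0,0,0]}]' 90
python3 -m creep '[{"grip":8,"linear":[0,0,2],"rot":[0,0,0]},{"grip":8,"linear":[0,0,2],"rot":[0,0,0]},{"grip":8,"linear":[0,0,0],"rot":[0,0,0]}]'
python3 -m creep '[{"grip":8,"linear":[0,0,2],"rot":[0,0,0]},{"grip":8,"linear":[0,0,2],"rot":[0,0,0]},{"grip":8,"linear":[0,0,0],"rot":[0,0,0]}]'
python3 -c "
from h import *
st([628.2,6.2,102])"
```

```text
time_s: 57.2
eef_pos: [628.5, 6.1, 114.3]
ee_rot: [-0.0, 0.998, -0.067, -0.0]
force: [-1.5, 0.4, 0.9]
grip_width: 0.185
time_s: 57.45
eef_pos: [628.8, 6.2, 110.0]
ee_rot: [-0.0, 0.998, -0.067, 0.0]
force: [0.9, 0.8, -1.4]
grip_width: 0.188
time_s: 57.7
eef_pos: [628.2, 6.0, 105.7]
ee_rot: [0.0, 0.998, -0.067, -0.001]
force: [0.0, 0.1, -4.2]
grip_width: 0.19
t 57.7 p [628.2   6.  105.7] yaw_y -97.63 z [-0.0013  0.     -1.    ] F [ 0.   0.1 -4.2] g 16.2 j [-0.18  0.65  1.32 -0.    1.18  1.53]
 tool delta to target [-0.  -0.2  3.7]
```

Bead passed the tongues. Push the last ~3.7 mm home until the floor pushes back.

```bash
python3 -m creep '[{"grip":8,"linear":[0,0,1],"rot":[0,0,0]},{"grip":8,"linear":[0,0,1],"rot":[0,0,0]},{"grip":8,"linear":[0,0,1],"rot":[0,0,0]},{"grip":8,"linear":[0,0,0],"rot":[0,0,0]}]'
python3 -m creep '[{"grip":8,"linear":[0,0,0.5],"rot":[0,0,0]},{"grip":8,"linear":[0,0,0.5],"rot":[0,0,0]},{"grip":8,"linear":[0,0,0],"rot":[0,0,0]}]'
python3 -m creep '[{"grip":8,"linear":[0,0,0.5],"rot":[0,0,0]},{"grip":8,"linear":[0,0,0.5],"rot":[0,0,0]},{"grip":8,"linear":[0,0,0],"rot":[0,0,0]}]'
```

```text
time_s: 58.03
eef_pos: [628.2, 6.0, 103.1]
ee_rot: [0.0, 0.998, -0.067, -0.001]
force: [-1.0, 0.8, -1.9]
grip_width: 0.185
time_s: 58.28
eef_pos: [628.4, 6.0, 102.4]
ee_rot: [0.0, 0.998, -0.067, -0.0]
force: [-0.6, -0.4, -1.5]
grip_width: 0.186
time_s: 58.53
eef_pos: [628.7, 5.9, 102.2]
ee_rot: [0.0, 0.998, -0.067, 0.0]
force: [-3.1, 0.3, 5.2]
grip_width: 0.188
```

```bash
python3 -m creep '[{"grip":8,"linear":[0,0,0.5],"rot":[0,0,0]},{"grip":8,"linear":[0,0,0.5],"rot":[0,0,0]},{"grip":8,"linear":[0,0,0],"rot":[0,0,0]}]'
python3 -c "
from h import *
st([628.2,6.2,102])"
```

```text
time_s: 58.78
eef_pos: [629.0, 6.0, 102.0]
ee_rot: [0.0, 0.998, -0.066, 0.001]
force: [-4.1, -0.0, 10.0]
grip_width: 0.186
t 58.78 p [629.   6. 102.] yaw_y -97.63 z [ 1.8e-03 -4.0e-04 -1.0e+00] F [-4.1 -0.  10. ] g 15.9 j [-0.18  0.66  1.32 -0.    1.17  1.53]
 tool delta to target [-0.8 -0.1  0. ]
```

```bash
python3 -m creep '[{"grip":22,"linear":[0,0,-0.8],"rot":[0,0,0]},{"grip":30,"linear":[0,0,0],"rot":[0,0,0]},{"grip":40,"linear":[0,0,0],"rot":[0,0,0]},{"grip":50,"linear":[0,0,0],"rot":[0,0,0]},{"grip":50,"linear":[0,0,0],"rot":[0,0,0]},{"grip":50,"linear":[0,0,0],"rot":[0,0,0]},{"grip":50,"linear":[0,0,-10],"rot":[0,0,0]},{"grip":50,"linear":[0,0,-15],"rot":[0,0,0]},{"grip":50,"linear":[0,0,-20],"rot":[0,0,0]},{"grip":50,"linear":[0,0,-25],"rot":[0,0,0]},{"grip":50,"linear":[0,0,-25],"rot":[0,0,0]},{"grip":50,"linear":[0,0,-20],"rot":[0,0,0]}]'
python3 -m creep '[{"grip":50,"linear":[-15,-10,0],"rot":[0,0,0]},{"grip":50,"linear":[-20,-10,0],"rot":[0,0,0]},{"grip":50,"linear":[-20,-10,0],"rot":[0,0,0]},{"grip":50,"linear":[-20,-10,0],"rot":[0,0,0]},{"grip":50,"linear":[-20,-10,0],"rot":[0,0,0]},{"grip":50,"linear":[-20,-10,0],"rot":[0,0,0]},{"grip":50,"linear":[-20,-10,0],"rot":[0,0,0]},{"grip":50,"linear":[-20,-10,0],"rot":[0,0,0]},{"grip":50,"linear":[-20,-10,0],"rot":[0,0,0]},{"grip":50,"linear":[-15,-10,0],"rot":[0,0,0]},{"grip":50,"linear":[0,0,0],"rot":[0,0,0]},{"grip":50,"linear":[0,0,0],"rot":[0,0,0]}]'
python3 - <<'E'
from h import *
st()
ps,_=imaging.capture("scene"); p,d=imaging.capture("top")
cv2.imwrite('pics/fs.png',ps[:,:,::-1]);cv2.imwrite('pics/ft.png',p[:,:,::-1])
a=np.load("scene_p.npy")
cv2.imwrite('pics/fc.png',np.hstack([cv2.resize(ps[130:220,270:360,::-1],(400,400),interpolation=3),cv2.resize(p[140:230,300:390,::-1],(400,400),interpolation=3)]))
X=cloud("top",d); 
for v in range(155,172,2): print([X[v,u].round(0).tolist() for u in (331,333,335)])
E
```

```text
time_s: 59.78
eef_pos: [628.7, 6.0, 219.2]
ee_rot: [0.0, 0.998, -0.067, 0.001]
force: [-0.1, 0.1, -0.2]
grip_width: 0.585
time_s: 60.78
eef_pos: [453.5, 130.7, 217.2]
ee_rot: [-0.0, 0.998, -0.066, 0.001]
force: [0.0, 0.2, -0.0]
grip_width: 0.587
t 60.78 p [453.5 130.7 217.2] yaw_y -97.57 z [ 0.0015 -0.     -1.    ] F [ 0.   0.2 -0. ] g 50.2 j [ 0.03  0.21  1.67 -0.    1.26  1.73]
[[665.0, 5.0, 50.0], [664.0, -1.0, 52.0], [665.0, -7.0, 50.0]]
[[635.0, 9.0, 153.0], [634.0, 4.0, 156.0], [659.0, -7.0, 48.0]]
[[628.0, 10.0, 157.0], [628.0, 4.0, 156.0], [652.0, -7.0, 52.0]]
[[622.0, 10.0, 158.0], [623.0, 4.0, 152.0], [646.0, -6.0, 51.0]]
[[621.0, 9.0, 137.0], [624.0, 3.0, 124.0], [640.0, -6.0, 49.0]]
[[621.0, 8.0, 110.0], [623.0, 2.0, 99.0], [634.0, -6.0, 45.0]]
[[621.0, 7.0, 79.0], [622.0, 1.0, 75.0], [628.0, -6.0, 46.0]]
[[616.0, 7.0, 75.0], [616.0, 1.0, 73.0], [621.0, -6.0, 51.0]]
[[613.0, 7.0, 60.0], [613.0, 1.0, 56.0], [615.0, -6.0, 47.0]]
```

View pics/fs.png

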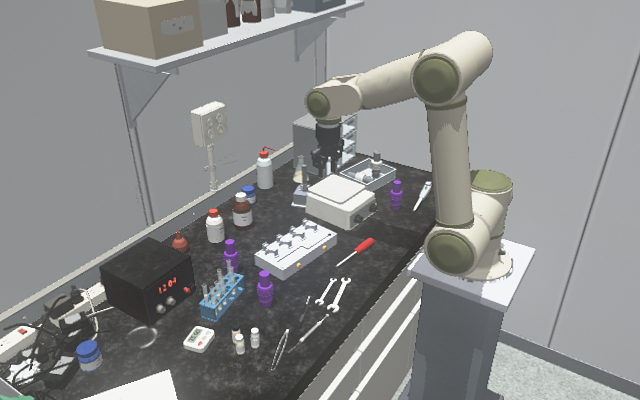

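View pics/ft.png

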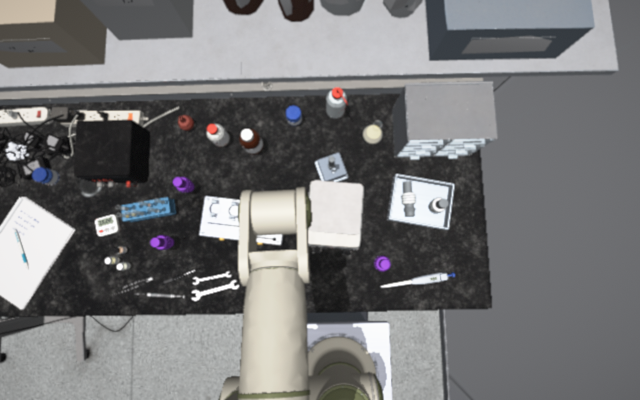

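View pics/fc.png

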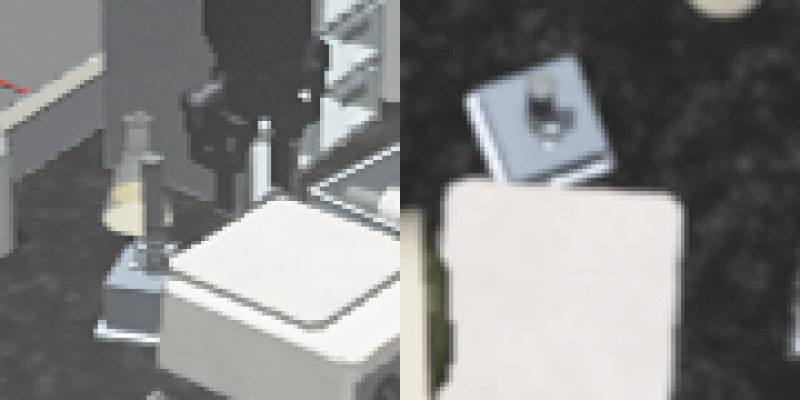

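Run:
```python
from h import *
d0=np.load("top_d.npy"); _,d=imaging.capture("top")
for dd in (d0,d):
    X=cloud("top",dd)[150:170,325:342].reshape(-1,3); q=X[X[:,2]>145]; print(len(q),np.median(q,0).round(1))
print(ctrl.finish_job())
```

```text
37 [628.6   6.7 154.4]
35 [628.6   9.6 154.6]
the job is handed in; nothing more can be done
None
```

The job was handed in at about 61 s of the 210 s allowed. No verdict was reported.

- **Cartridges:** Two were in the manifold, in the seats at y = -90 and -30 mm, and both are now in the steel tray. While I carried the second, the tray was knocked about 2 cm and the first toppled onto the rim. I re-gripped it and laid it flat inside. The last pictures show one lying and one standing, and all four seats had looked empty once the second was out.
- **Seam:** The probe tip touched down lightly at the round dot, about 4 N. It then followed the whole Z at about 25 mm/s, roughly 0.3 mm above the surface. Camera checks at the start, both corners, mid-legs and the end showed the tip on the seam.
- **Probe:** It is pushed back to the floor of the holder, at the same height as before (tool height 102.0 mm, against 102.1 mm at the start). Depth gives its top at 154.6 mm, against 154.4 mm before.
- **One check that disagreed:** Depth places the probe's top about 3 mm to the side of where it was. This may be depth noise or a slight lean in the hole. It looks upright in both views.
- **Bystanders:** The amber bottle and the flask are standing where they were, and the robot was clear of everything.

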